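Dry-fit the toy tug and barge

TASK

Dry-fit the parts of the two toy boats before gluing. On the tug, stand the wheelhouse in the middle of the deck with its long side along the boat, lay the roof squarely on top of it the same way round, and stand the funnel behind it on the centre line, midway between the wheelhouse and the stern post. On the barge, on the centre line, set the crate midway between the mast and the stern edge, square with the boat, and stand the barrel midway between the mast and the bow board; leave the wax tin and the sanding block where they are.

Things in the scene. Friction and masses are not known exactly. Their poses are not given: they have to be found in the camera images.
- tug: Fixed wooden tug hull, one round end (bow, x=+105), one square end (stern, x=-105). 210 x 72, flat pale deck 30 above the bench, dark sides. Origin: on the bench under the middle of its length; +x to the bow, z up. On the centre line a dark stern post (diameter 10, 14 high, at x=-94) and an anchor winch (12 long, 30 wide, 13 high, at x=+75). Sizes in mm.
- barge: Fixed oblong wooden barge hull, 190 x 76, flat deck 30 above the bench. Origin: on the bench under the deck's middle; +x to the bow, z up. Mast: dark round post at x=0, diameter 12, 40 high. Bow board: dark, across the whole bow end, x=85 to 95, 10 high. Stern edge x=-95; there a dark rudder 6 wide sticks out 18, below the deck. Sizes in mm.
- wheelhouse: Wheelhouse: loose pale wooden block with dark window panes on its four sides, 50 long (own x), 40 wide (own y), 46 high, flat top. Origin: centre of its underside. z up. Front and back are alike. Sizes in mm.
- roof: Roof: loose flat brown wooden plate 60 (own x) by 50 (own y), 8 thick, with a raised skylight block on its middle, 32 (x) by 24 (y), rising 14 above the plate (22 in all), good to grip. Origin: centre of its underside. z up. Sizes in mm.
- funnel: Funnel: loose slim upright wooden cylinder, diameter 24, 62 high, with a dark band near the top and a dark spot on top. Origin: centre of its underside. z up. Sizes in mm.
- crate: Crate: loose small slatted wooden crate, closed, 38 by 38 (40 over the slats), 34 high. Origin: centre of its underside. z up, x and y along its sides. Sizes in mm.
- barrel: Barrel: loose stout upright wooden barrel, diameter 40 at mid-height, 33 at the ends, 44 high, with two dark hoops. Origin: centre of its underside. z up. Sizes in mm.
- tin: Closed round metal tin of wax, diameter 62, 38 high, bare metal lid; loose, not part of the job. Origin: centre of its underside.  Sizes in mm.
- sander: Black rubber sanding block, 66 (own x) by 40 by 29 high, grey abrasive underneath; loose, not part of the job. Origin: centre of its underside.  Sizes in mm.
Things that resemble listed ones, but are neither listed nor needed, are in the scene too. What is shaped like the wheelhouse but yellow is not meant.

How it is judged:
By the outcome, as a careful person would: the job done as asked, in the order asked, and still so for the second after the job is handed in, with the robot touching nothing.
It also fails if it takes over 144 s, if anything falls off the work surface, if the arm or the gripper's body presses on something with over 40 N, if the wrist force passes 120 N, or if a joint passes its speed limit or range.

ROBOT

A 7-joint arm with a two-finger parallel gripper is mounted at the origin on the work surface. World frame = base frame: x ahead of the robot, y to its left, z up, the work surface at z = 0. Lengths are in m, angles in degrees, forces in N, time in s.
With the tool pointing down it reaches from about 0.425 to 0.875 m from the base axis. Payload 4.7 kg.
Tool frame: the origin (TCP) lies on the mounting face of the last link; the fingertips stand tcp_to_tips ahead of it and the grasp point (between the pads) lies 164 mm ahead of it (tcp_to_tips is the distance from the TCP to the fingertips, in m); z points along the fingers, y is the line along which they close (so a half turn about z gives the same grasp; the last joint's range is limited). The gripper opens to 87 mm and grips with 3 to 60 N. Pads are 19 mm wide; open, the fingers measure 117 mm over their backs; the gripper's body (75 mm by 190 mm) begins 51 mm behind the grasp point.
Start: joints at [-70.296, 18.392, -4.016, 83.108, 1.295, 78.541, -3.26], TCP at [0.211, 0.615, 0.405] pointing down, gripper open.
Joint ranges: [-163.93, 163.93], [-17.29, 119.83], [-79.2, 71.16], [3.27, 140.29], [-89.18, 269.18], [5.43, 117.66], [-154.24, 154.24]. Speed limits (degrees/s): [147.25, 147.25, 180, 180, 180, 180, 180].

INTERFACE

Orientations are given as [roll, pitch, yaw] about the fixed x, y, z axes, in that order (R = Rz(yaw) Ry(pitch) Rx(roll)).
In Python, from cell import get_obs, read_camera, sign_off, tcp_to_tips gives the robot as it stands.
- The arm moves only by the tool drive_tool, never from a script. Its argument "rows" is one flat list of numbers, 7 for each row, row after row: the shift along the tool's x, y, z in m, then the turn, a rotation vector about the tool's x, y, z in rad, then the gripper command: -1 is shut, 1 is fully open, values between are in proportion. In form: [tx, ty, tz, rx, ry, rz, fingers, tx, ty, tz, rx, ry, rz, fingers, ...]. A call has 1 to 5 rows; each row shifts and turns the commanded pose from where the row before left it, along the tool's axes as they then stand; what a row does not reach is not made up. A row lasts 1/8 s, in which the tool goes at most 62.5 mm and 10.7 degrees, less where a joint would pass 70% of its speed; a pose out of reach is approached as far as the arm can. A call is refused whole if a number of a shift passes 0.0625 or a number of a turn 0.188, either way. A call with a gripper value outside its range is refused whole. The fingers move at their own pace and stop on an object; "grip_force" is the grip in N (left out, the last holds). Time passes only in rows, so rows that do not move let the fingers close. It gives the time, the measured TCP pose, the force, the opening and the grip force at its end, in the units of the state.
- get_obs(): the state, without advancing time (a new reading comes with each control period).
- read_camera(name): name is "scene" or "top" or "wrist"; returns a dict with "color" (400x640x3 uint8, blue, green, red), "fov_y" (degrees; the focal length in pixels is half the picture's height over the tangent of half this angle, whatever the lens; pixels are square), "cx", "cy" (the principal point, pixels), "k1" (the pictures are not rectified: a ray, as slopes to the right and down, at radius r is drawn at 1 + k1 r^2 times it, then the intrinsics apply), "cam_to_world" (4x4, takes a point from camera to world coordinates); the wrist camera has in their place "mount" (4x4, takes a point from camera to tool coordinates, whose origin is the TCP and whose axes are the flange's). Camera axes: x right, y up, looking along -z (the intrinsics and any distortion apply to the point x, -y, -z); pixel columns grow to the right and rows downward; lengths in m; the calibration is good to about 2 mm. A picture is of the moment at which its call begins: read the wrist's pose just before it. There is no depth.
- sign_off(): hands the job in; it is judged then, once.
The state is a dict: "time_s": time; "qpos": joint angles; "joint_velocities": joint speeds; "effort": joint torques, N m; "tool_pos": TCP position; "tool_rot": TCP orientation; "force": force on the tool from outside, world axes, zero at the start; "wrist_torque": the same for the moment, N m; "grip_width": finger opening in m; "grasp_force": force on a finger pad.
Only numpy, scipy, OpenCV 4.12 (cv2) and the standard library are available. Lean on these libraries where they do the work, as an engineer would, in place of code of your own. Each camera call takes 0.05 s, during which the arm holds its last target. There are 200 camera calls.

## Working session

There is one attempt and no reset: what is moved stays moved. The work goes in short steps, Python scripts to look and compute and a tool call to move; the robot and the scene stay as the last step left them, time stands still between calls to the robot, and variables do not carry over. Pictures are saved under pics/ and viewed, at most 14 in all, crops included, and the job is handed in when it is done.

Besides the shell and the picture viewer there is one more tool, called after "Emit:" as a command line: name --argument value ..., lists and objects as JSON in quotes. drive_tool: Moves the arm, as the interface text tells. Its arguments: {"type":"object","properties":{"rows":{"type":"array","items":{"type":"number"}},"grip_force":{"type":"number"}},"required":["rows"]}

```bash
mkdir -p pics; ls
cat > h.py <<'E'
import numpy as np, cv2
from cell import get_obs, read_camera, sign_off, tcp_to_tips
from scipy.spatial.transform import Rotation as R
def cam(name):
    o=get_obs(); c=read_camera(name)
    if 'mount' in c:
        T=np.eye(4); T[:3,3]=o['tool_pos']; T[:3,:3]=R.from_euler('xyz',o['tool_rot'],degrees=True).as_matrix()
        c['cam_to_world']=T@np.array(c['mount'])
    c['M']=np.array(c['cam_to_world']); return c
def K(c):
    f=200/np.tan(np.radians(c['fov_y']/2)); return np.array([[f,0,c['cx']],[0,f,c['cy']],[0,0,1.]])
def ray(c,px):
    u=np.array(px,float).reshape(-1,1,2)
    p=cv2.undistortPoints(u,K(c),np.array([c['k1'],0,0,0.,0]))[:,0]
    d=np.c_[p[:,0],-p[:,1],-np.ones(len(p))]@c['M'][:3,:3].T
    return c['M'][:3,3],d
def onz(c,px,z):
    o,d=ray(c,px); return o+d*((z-o[2])/d[:,2])[:,None]
def proj(c,P):
    p=(np.array(P,float).reshape(-1,3)-c['M'][:3,3])@c['M'][:3,:3]
    q=p*[1,-1,-1]
    return cv2.projectPoints(q,np.zeros(3),np.zeros(3),K(c),np.array([c['k1'],0,0,0.,0]))[0][:,0]
def save(c,n,crop=None,s=1):
    im=c['color']
    if crop: x0,y0,x1,y1=crop; im=im[y0:y1,x0:x1]
    cv2.imwrite('pics/'+n+'.png',cv2.resize(im,None,fx=s,fy=s,interpolation=cv2.INTER_CUBIC))
E
python3 - <<'E'
from h import *
import pickle
print(get_obs(),tcp_to_tips)
d={}
for n in ['top','scene','wrist']:
    c=cam(n); save(c,n+'0',s=1.25); d[n]=c; print(n,c['fov_y'],c['k1'],c['cx'],c['cy'],c['M'].round(3).tolist())
pickle.dump(d,open('d0.pkl','wb'))
E
```

```text
pics
{'time_s': 0.0, 'qpos': array([-70.2963397 ,  18.44095984,  -4.01476699,  83.17561347,
         1.29577701,  78.54126423,  -3.26187047]), 'joint_velocities': array([ 0.05858931,  0.0335407 ,  0.01455127, -0.00531127, -0.0382885 ,
       -0.04945667,  0.00287367]), 'effort': array([ 3.20015688e-04, -4.91300368e+01, -4.03867643e-01, -3.12523770e+01,
       -6.38387399e-02,  4.35626437e-02,  1.38022688e-04]), 'tool_pos': array([0.21047516, 0.61476205, 0.4036333 ]), 'tool_rot': array([-1.79887448e+02,  6.80626491e-03,  1.61103671e+02]), 'force': array([ 0.87674008, -0.61883421, -0.74868079]), 'wrist_torque': array([ 0.0077468 ,  0.04833095, -0.02928786]), 'grasp_force': 0.0, 'grip_width': 0.08673146466804514} 0.1822
top 54.93216205783409 0.0020281702646799773 321.5457486373252 200.6428013143142 [[0.016, 0.989, -0.146, 0.388], [-1.0, 0.018, 0.006, 0.035], [0.009, 0.146, 0.989, 1.192], [0.0, 0.0, 0.0, 1.0]]
scene 50.793080479769856 -0.012008653726275516 319.2719165481488 193.64653094833733 [[0.77, -0.446, 0.456, 1.055], [0.637, 0.515, -0.573, -0.621], [0.021, 0.732, 0.681, 0.783], [0.0, 0.0, 0.0, 1.0]]
wrist 64.8861457071072 0.013220115405876259 318.6337570942187 199.06340351247945 [[0.324, -0.915, -0.24, 0.144], [0.946, 0.313, 0.085, 0.637], [-0.003, -0.254, 0.967, 0.383], [0.0, 0.0, 0.0, 1.0]]
```

View pics/top0.png

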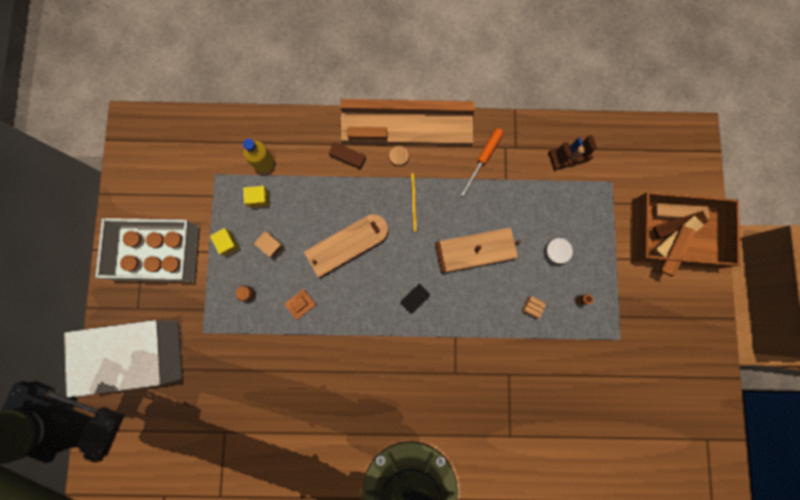

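View pics/scene0.png

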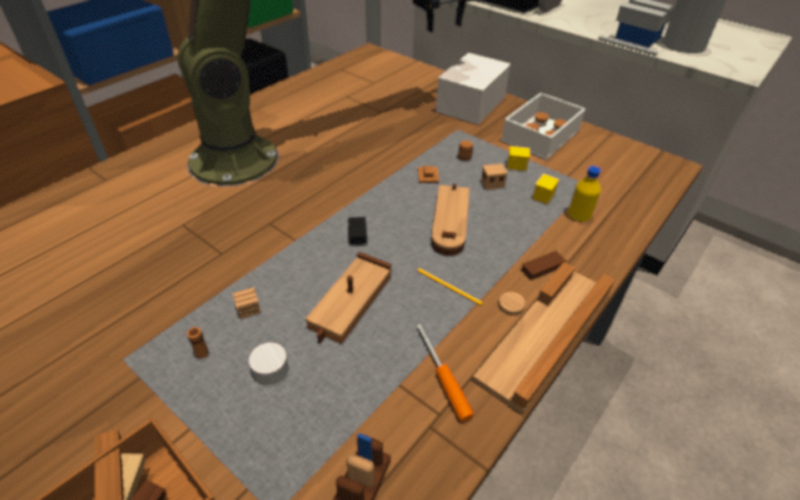

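Top view (800-wide): tug at (345,245) with its bow at upper right; barge at (478,250) with its bow board on the left; wheelhouse (267,244), roof (300,303), barrel (245,294), crate (535,307), funnel (585,299). Next are coarse positions.

Run:
```python
from h import *
import pickle
d=pickle.load(open('d0.pkl','rb')); c=d['top']
hts=dict(wheelhouse=(267,244,.046),roof=(300,303,.015),barrel=(245,294,.044),crate=(535,307,.034),funnel=(585,299,.062),tug=(345,245,.03),barge=(478,250,.03),tin=(560,251,.038),sander=(415,298,.029))
hsv=cv2.cvtColor(c['color'],cv2.COLOR_BGR2HSV)
m=((hsv[...,1]>70)|(hsv[...,2]<45)).astype(np.uint8)
n,L,S,C=cv2.connectedComponentsWithStats(m)
for k,(u,v,z) in hts.items():
    u/=1.25;v/=1.25
    l=L[int(v),int(u)]
    s=''
    if l and S[l,4]<6000:
        cs=cv2.findContours((L==l).astype(np.uint8),0,2)[0][0]
        u,v=C[l]; P=onz(c,cs.reshape(-1,2),z)[:,:2]
        s=cv2.minAreaRect((P*1000).astype(np.float32)); s=np.round(s[0]).tolist(),np.round(s[1]).tolist(),round(s[2],1)
    p=onz(c,[u,v],z)[0]; print(k,(int(u),int(v)),p.round(3),round(np.hypot(*p[:2]),3),s)
o=get_obs(); print(o['tool_pos'],o['tool_rot']); print(np.array(d['wrist']['mount']).round(4))
```

```text
wheelhouse (214, 195) [0.567 0.35  0.046] 0.666 ([566.0, 349.0], [63.0, 46.0], 47.8)
roof (239, 243) [0.427 0.275 0.015] 0.508 ([427.0, 275.0], [54.0, 63.0], 40.4)
barrel (195, 234) [0.449 0.4   0.044] 0.602 ([449.0, 400.0], [38.0, 45.0], 1.0)
crate (426, 245) [ 0.429 -0.29   0.034] 0.518 ([429.0, -290.0], [49.0, 46.0], 64.2)
funnel (467, 239) [ 0.448 -0.402  0.062] 0.602 ([449.0, -402.0], [23.0, 44.0], 1.0)
tug (277, 195) [0.574 0.163 0.03 ] 0.597 ([577.0, 160.0], [79.0, 213.0], 31.5)
barge (380, 199) [ 0.566 -0.154  0.03 ] 0.586 ([567.0, -160.0], [82.0, 208.0], 12.0)
tin (448, 200) [ 0.565 -0.357  0.038] 0.668 
sander (331, 238) [ 0.445 -0.004  0.029] 0.445 ([444.0, -5.0], [36.0, 60.0], 45.8)
[0.2104788  0.61481396 0.40390646] [-1.79914203e+02  5.37266371e-03  1.61106684e+02]
[[-6.000e-04  9.671e-01  2.544e-01  6.990e-02]
 [ 1.000e+00  4.000e-04  9.000e-04 -3.000e-04]
 [ 8.000e-04  2.544e-01 -9.671e-01  2.050e-02]
 [ 0.000e+00  0.000e+00  0.000e+00  1.000e+00]]
```

View pics/wrist0.png

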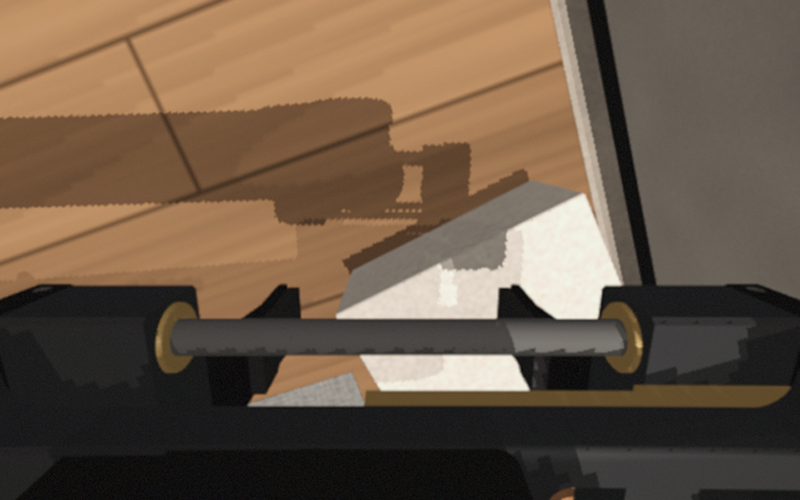

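The wrist view shows only the white box and bench. The gripper hides rows below about 225 of 400, so I want objects ahead of the tool or under it. Next is a move planner.

```bash
cat >> h.py <<'E'
def plan(p,yaw,step=.045,cmd=None,grip=1):
    """tool-frame rows from the measured pose (or cmd=(pos,yaw)) to TCP p, yaw, tool straight down"""
    if cmd is None:
        o=get_obs(); p0=np.array(o['tool_pos']); R0=R.from_euler('xyz',o['tool_rot'],degrees=True)
    else: p0=np.array(cmd[0]); R0=R.from_euler('xyz',[180,0,cmd[1]],degrees=True)
    R1=R.from_euler('xyz',[180,0,yaw],degrees=True)
    w=(R0.inv()*R1).as_rotvec(); dp=np.array(p)-p0
    n=max(1,int(np.ceil(max(np.abs(dp).max()/step,np.abs(w).max()/.18))))
    Rc=R0
    print('plan',n,'rows; dp',dp.round(4),'turn',w.round(3))
    for i in range(n):
        print(', '.join(f'{x:g}' for x in list((Rc.inv().apply(dp/n)).round(4))+list((w/n).round(3))+[grip])+',')
        Rc=Rc*R.from_rotvec(w/n)
E
python3 -c "
from h import *
plan([.52,.33,.40],121)"
```

```text
plan 7 rows; dp [ 0.3095 -0.2848 -0.0039] turn [-0.001  0.001  0.7  ]
-0.055, -0.0242, 0.0006, -0, 0, 0.1, 1,
-0.0571, -0.0186, 0.0006, -0, 0, 0.1, 1,
-0.0587, -0.0128, 0.0006, -0, 0, 0.1, 1,
-0.0597, -0.0068, 0.0006, -0, 0, 0.1, 1,
-0.0601, -0.0008, 0.0006, -0, 0, 0.1, 1,
-0.0599, 0.0052, 0.0006, -0, 0, 0.1, 1,
-0.0591, 0.0111, 0.0006, -0, 0, 0.1, 1,
```

Emit:
drive_tool --rows '[-0.055,-0.024,0,0,0,0.1,1,-0.057,-0.019,0,0,0,0.1,1,-0.059,-0.013,0,0,0,0.1,1,-0.06,-0.007,0,0,0,0.1,1]'

```text
time_s: 0.65
tool_pos: [0.3886, 0.4498, 0.4046]
tool_rot: [-180.0, 0.0, 138.0]
force: [0.6, 0.6, -0.8]
grip_width: 0.0872
grasp_force: 0.0
```

Emit:
drive_tool --rows '[-0.06,-0.001,0,0,0,0.1,1,-0.06,0.005,0,0,0,0.1,1,-0.059,0.011,0,0,0,0.1,1,0,0,0,0,0,0,1]'

```text
time_s: 1.15
tool_pos: [0.5239, 0.323, 0.4046]
tool_rot: [180.0, 0.2, 120.4]
force: [-0.4, 0.0, -0.1]
grip_width: 0.0872
grasp_force: 0.0
```

Run:
```python
from h import *
import pickle
c=cam('wrist'); save(c,'w1',s=1.25); pickle.dump(c,open('w1.pkl','wb'))
o=get_obs(); print(o['time_s'],o['tool_pos'],o['tool_rot'])
for n,P in dict(wh=[.567,.35,.046],roof=[.427,.275,.015],barrel=[.449,.4,.044]).items(): print(n,proj(c,P))
plan([.61,.11,.40],121)
```

```text
1.2 [0.52158795 0.32630357 0.40438912] [-1.79969363e+02  5.63091595e-02  1.20677465e+02]
wh [[365.88668004 179.180297  ]]
roof [[228.07811334 169.03030461]]
barrel [[293.95913507  79.11376816]]
plan 5 rows; dp [ 0.0884 -0.2163 -0.0044] turn [-0.001  0.001 -0.006]
-0.0462, -0.0069, 0.0009, -0, 0, -0.001, 1,
-0.0462, -0.0069, 0.0009, -0, 0, -0.001, 1,
-0.0462, -0.007, 0.0009, -0, 0, -0.001, 1,
-0.0462, -0.007, 0.0009, -0, 0, -0.001, 1,
-0.0462, -0.0071, 0.0009, -0, 0, -0.001, 1,
```

View pics/w1.png

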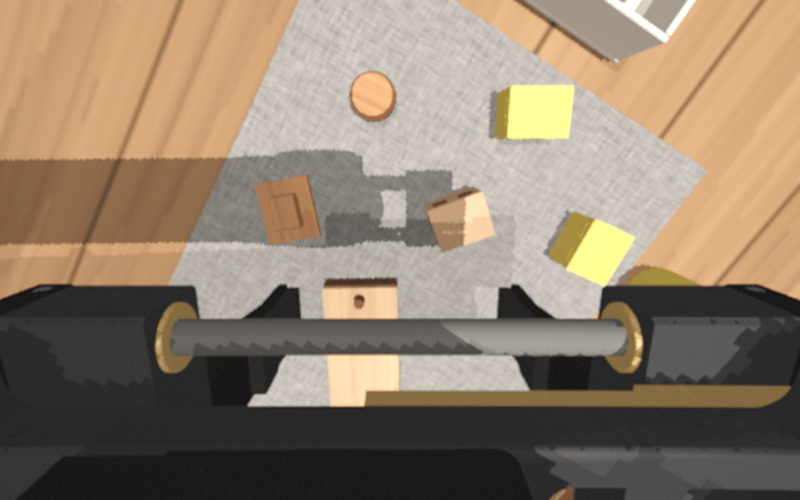

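The wrist view shows the roof at (288,210), wheelhouse (462,220), barrel (372,97) and the tug stern with its post (358,300), all in the 800-wide frame. Next I'll look at the tug.

Emit:
drive_tool --rows '[-0.046,-0.007,0,0,0,0,1,-0.046,-0.007,0,0,0,0,1,-0.046,-0.007,0,0,0,0,1,-0.046,-0.007,0,0,0,0,1,-0.046,-0.007,0,0,0,0,1]'

```text
time_s: 1.82
tool_pos: [0.6079, 0.1147, 0.4046]
tool_rot: [180.0, -0.1, 121.2]
force: [-0.2, 1.0, 0.2]
grip_width: 0.087
grasp_force: 0.0
```

Emit:
drive_tool --rows '[0,0,0,0,0,0,1,0,0,0,0,0,0,1]'

```text
time_s: 2.08
tool_pos: [0.6076, 0.116, 0.4044]
tool_rot: [-180.0, -0.1, 121.1]
force: [0.0, 0.3, -0.5]
grip_width: 0.0871
grasp_force: 0.0
```

Run:
```python
from h import *
import pickle
c=cam('wrist'); save(c,'w2',s=1.25); pickle.dump(c,open('w2.pkl','wb'))
o=get_obs(); print(o['time_s'],o['tool_pos'],o['tool_rot'])
c=pickle.load(open('w1.pkl','rb')); save(c,'w1c',(180,60,440,220),3)
```

```text
2.125 [0.60751749 0.11659103 0.40445576] [ 1.79998174e+02 -1.01824663e-01  1.21216033e+02]
```

View pics/w2.png

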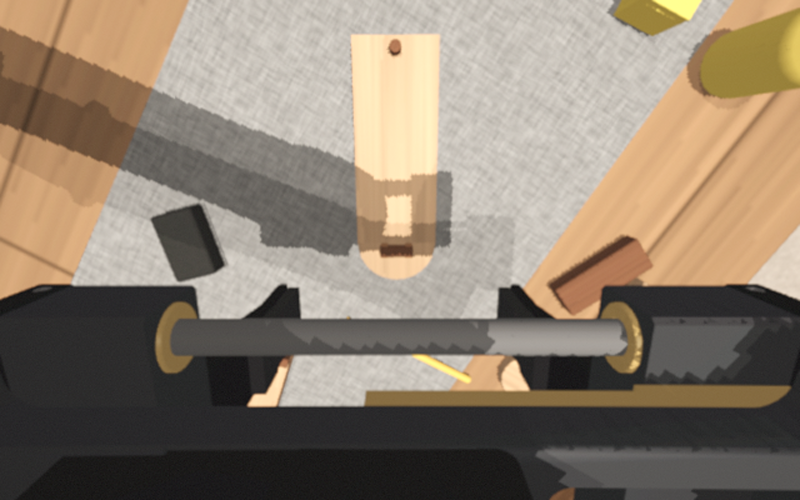

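View pics/w1c.png

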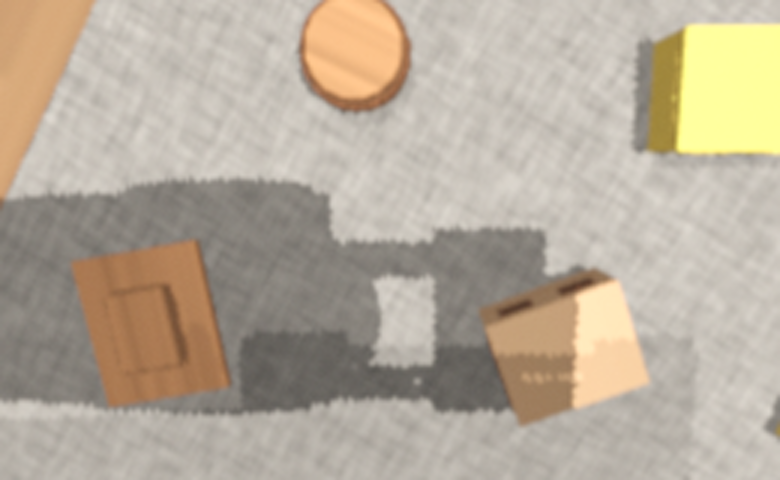

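The tug deck runs from stern corners (352,35) and (439,34) to the bow tip (396,279), with the post at (395,47). In the crop, the wheelhouse top corners are (487,322), (620,282), (650,382), (520,424). The roof corners are (73,262), (196,240), (229,385), (107,408), and the barrel top is at (354,50).

Run:
```python
from h import *
import pickle
np.set_printoptions(suppress=True,precision=4)
c=pickle.load(open('w1.pkl','rb'))
f=lambda q:np.array(q)/3.+[180,60]-.33
def quad(q,z,n):
    P=onz(c,f(q),z)[:,:2]; e=np.roll(P,-1,0)-P
    print(n,'ctr',P.mean(0),'sides',np.hypot(*e.T)*1000,'dirs',np.degrees(np.arctan2(e[:,1],e[:,0])))
quad([(487,322),(620,282),(650,382),(520,424)],.046,'wh')
quad([(73,262),(196,240),(229,385),(107,408)],.008,'roof')
b=onz(c,f([(354,50),(303,50),(405,50)]),.044); print('barrel',b)
# tug
c=pickle.load(open('w2.pkl','rb'))
hsv=cv2.cvtColor(c['color'],cv2.COLOR_BGR2HSV); m=(hsv[...,1]>55).astype(np.uint8)
n,L,S,C=cv2.connectedComponentsWithStats(m); l=L[100,300]; print(S[l])
cs=cv2.findContours((L==l).astype(np.uint8),0,1)[0]; cs=max(cs,key=len).reshape(-1,2)
P=onz(c,cs,.03)[:,:2]; r=cv2.minAreaRect((P*1000).astype(np.float32)); print('tug',r)
v=(cs[:,1]>40)&(cs[:,1]<160)
for s in (cs[:,0]<316,cs[:,0]>316):
    l_=cv2.fitLine((P[v&s]*1000).astype(np.float32),2,0,.01,.01).ravel(); print('side',np.degrees(np.arctan2(l_[1],l_[0])),l_)
post=onz(c,[(395/1.25,43/1.25)],.03),onz(c,[(395/1.25,46/1.25)],.044); winch=onz(c,[(396/1.25,250/1.25)],.043)
print('post',post,'winch',winch)
```

```text
wh ctr [0.5692 0.3535] sides [49.2419 38.7721 49.7836 40.287 ] dirs [  47.2597  -40.05   -130.9715  139.1116]
roof ctr [0.4275 0.2752] sides [49.6688 59.1192 51.4519 59.9574] dirs [  40.2997  -50.0531 -138.8081  128.2535]
barrel [[0.451  0.4042 0.044 ]
 [0.4361 0.3955 0.044 ]
 [0.4658 0.4129 0.044 ]]
[  280    27    72   197 12587]
tug ((577.470947265625, 159.00738525390625), (73.00069427490234, 209.65158081054688), 31.471782684326172)
side -58.745735 [  0.5188  -0.8549 529.5121 169.1855]
side -58.553883 [  0.5217  -0.8531 590.6874 206.1114]
post (array([[0.5268, 0.2431, 0.03  ]]), array([[0.5296, 0.2386, 0.044 ]])) winch [[0.6158 0.0967 0.043 ]]
```

```bash
python3 -c "
from h import *
plan([.569,.3535,.28],48.7)"
```

```text
plan 8 rows; dp [-0.0385  0.2369 -0.1245] turn [-1.000e-03 -2.000e-03  1.266e+00]
0.0278, 0.0112, 0.0156, -0, -0, 0.158, 1,
0.0292, 0.0067, 0.0156, -0, -0, 0.158, 1,
0.0299, 0.002, 0.0156, -0, -0, 0.158, 1,
0.0299, -0.0027, 0.0156, -0, -0, 0.158, 1,
0.0291, -0.0074, 0.0156, -0, -0, 0.158, 1,
0.0275, -0.0119, 0.0156, -0, -0, 0.158, 1,
0.0253, -0.0161, 0.0156, -0, -0, 0.158, 1,
0.0225, -0.0199, 0.0156, -0, -0, 0.158, 1,
```

Emit:
drive_tool --rows '[0.028,0.011,0.0156,0,0,0.158,1,0.029,0.007,0.0156,0,0,0.158,1,0.03,0.002,0.0156,0,0,0.158,1,0.03,-0.003,0.0156,0,0,0.158,1]'

```text
time_s: 2.62
tool_pos: [0.5877, 0.236, 0.3418]
tool_rot: [-180.0, -0.1, 84.7]
force: [1.0, 0.2, -0.3]
grip_width: 0.0868
grasp_force: 0.0
```

Emit:
drive_tool --rows '[0.029,-0.007,0.0156,0,0,0.158,1,0.0275,-0.012,0.0156,0,0,0.158,1,0.025,-0.016,0.0156,0,0,0.158,1,0.0225,-0.02,0.0156,0,0,0.158,1,0,0,0,0,0,0,1]'

```text
time_s: 3.25
tool_pos: [0.5666, 0.3563, 0.2777]
tool_rot: [-179.8, 0.1, 49.1]
force: [-0.1, -1.0, 0.4]
grip_width: 0.0869
grasp_force: 0.0
```

```bash
python3 -c "
from h import *
print(get_obs()['time_s'])
plan([.569,.3535,.194],48.7)
c=cam('wrist'); save(c,'w3',s=1)
print(proj(c,[.569,.3535,.046]))"
```

```text
3.25
plan 2 rows; dp [ 0.0024 -0.0028 -0.0837] turn [-0.003  0.003  0.007]
-0.0002, 0.002, 0.0419, -0.002, 0.001, 0.004, 1,
-0.0002, 0.0019, 0.0419, -0.002, 0.001, 0.004, 1,
[[325.58068853 217.02204499]]
```

View pics/w3.png

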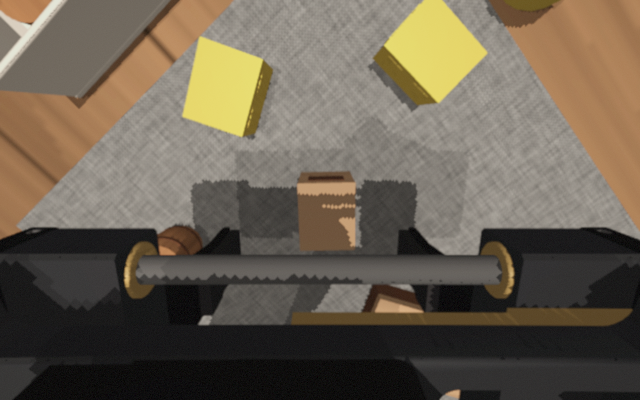

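The wheelhouse top spans u 297–356 and v 181–250, square to the tool and where predicted. Going down.

Emit:
drive_tool --rows '[0,0.002,0.042,0,0,0.004,1,0,0.002,0.042,0,0,0.004,1,0,0,0,0,0,0,1,0,0,0,0,0,0,-1,0,0,0,0,0,0,-1]' --grip_force 20

```text
time_s: 3.92
tool_pos: [0.5743, 0.3484, 0.1987]
tool_rot: [180.0, -0.2, 48.1]
force: [0.1, -0.3, -0.2]
grip_width: 0.0742
grasp_force: 0.0
```

Emit:
drive_tool --rows '[0,0,0,0,0,0,-1,0,0,0,0,0,0,-1,0,0,0,0,0,0,-1,0,0,0,0,0,0,-1]'

```text
time_s: 4.42
tool_pos: [0.5732, 0.3482, 0.1961]
tool_rot: [-180.0, -0.0, 48.1]
force: [-0.9, 0.1, 1.8]
grip_width: 0.0396
grasp_force: 20.0
```

```bash
python3 -c "
from h import *
o=get_obs();print(o['time_s'],o['tool_pos'],o['tool_rot'],o['grip_width'],o['grasp_force'])
p=o['tool_pos'];print('up 0.09, then')
plan([.5775,.159,p[2]+.09],121.4,cmd=([p[0],p[1],p[2]+.09],o['tool_rot'][2]),grip=-1)
"
```

```text
4.425 [0.57321489 0.34817236 0.19614938] [-1.79987304e+02 -1.51581118e-02  4.81303316e+01] 0.03962872228058882 20.00005488982424
up 0.09, then
plan 8 rows; dp [ 0.0043 -0.1892  0.    ] turn [ 0.     0.    -1.279]
-0.0173, 0.0162, 0, 0, 0, -0.16, -1,
-0.0196, 0.0132, 0, 0, 0, -0.16, -1,
-0.0215, 0.0099, 0, 0, 0, -0.16, -1,
-0.0228, 0.0064, 0, 0, 0, -0.16, -1,
-0.0235, 0.0027, 0, 0, 0, -0.16, -1,
-0.0236, -0.0011, -0, 0, 0, -0.16, -1,
-0.0232, -0.0048, -0, 0, 0, -0.16, -1,
-0.0221, -0.0085, -0, 0, 0, -0.16, -1,
```

Emit:
drive_tool --rows '[0,0,-0.045,0,0,0,-1,0,0,-0.045,0,0,0,-1,-0.0173,0.016,0,0,0,-0.16,-1,-0.0196,0.013,0,0,0,-0.16,-1,-0.0215,0.01,0,0,0,-0.16,-1]'

```text
time_s: 5.05
tool_pos: [0.5745, 0.2763, 0.2859]
tool_rot: [180.0, 0.0, 75.9]
force: [-0.3, -0.1, -0.5]
grip_width: 0.0398
grasp_force: 20.0
```

Emit:
drive_tool --rows '[-0.0228,0.0064,0,0,0,-0.16,-1,-0.0235,0.0027,0,0,0,-0.16,-1,-0.0236,-0.001,0,0,0,-0.16,-1,-0.0232,-0.005,0,0,0,-0.16,-1,-0.022,-0.0085,0,0,0,-0.16,-1]'

```text
time_s: 5.68
tool_pos: [0.5771, 0.1579, 0.2858]
tool_rot: [-180.0, 0.0, 121.7]
force: [-0.1, -0.7, -0.5]
grip_width: 0.0395
grasp_force: 20.0
```

Emit:
drive_tool --rows '[0,0,0,0,0,0,-1,0,0,0,0,0,0,-1,0,0,0,0,0,0,-1]'

```text
time_s: 6.05
tool_pos: [0.5769, 0.1606, 0.2858]
tool_rot: [180.0, -0.0, 121.5]
force: [-0.0, 0.7, -0.3]
grip_width: 0.0401
grasp_force: 20.0
```

```bash
python3 -c "
from h import *
c=cam('wrist'); o=get_obs();print(o['time_s'],o['tool_pos'],o['tool_rot'],o['grip_width'],o['grasp_force'])
plan([.578,.158,.228],121.4,grip=-1)
save(c,'w4')
"
```

```text
6.1 [0.57697341 0.16042668 0.28587211] [ 1.79991375e+02 -2.08603025e-02  1.21510992e+02] 0.03952250100153974 20.000004444736987
plan 2 rows; dp [ 0.001  -0.0024 -0.0579] turn [ 0.    -0.     0.002]
-0.0013, -0.0002, 0.0289, 0, -0, 0.001, -1,
-0.0013, -0.0002, 0.0289, 0, -0, 0.001, -1,
```

View pics/w4.png

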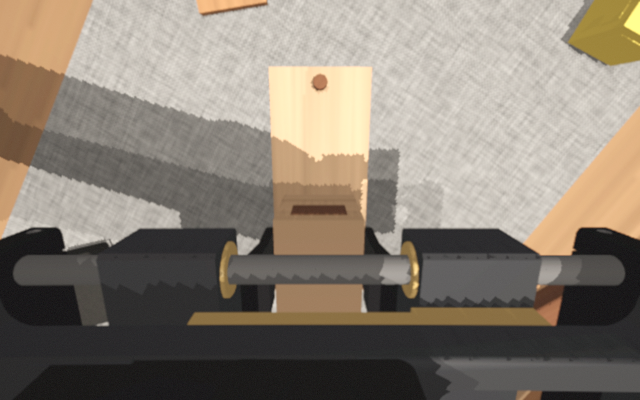

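The wheelhouse is held square over the centre line (sides at u 274–364, deck at 270–371). Lowering and releasing.

Emit:
drive_tool --rows '[-0.001,0,0.029,0,0,0,-1,-0.0015,0,0.029,0,0,0,-1,0,0,0,0,0,0,-1,0,0,0,0,0,0,-1]'

```text
time_s: 6.6
tool_pos: [0.5785, 0.1573, 0.2285]
tool_rot: [-180.0, -0.0, 121.5]
force: [0.3, -0.7, 0.3]
grip_width: 0.0398
grasp_force: 20.0
```

Emit:
drive_tool --rows '[0,0,0.0015,0,0,0,-1,0,0,0,0,0,0,-1,0,0,0,0,0,0,0.3,0,0,0,0,0,0,0.3,0,0,0,0,0,0,0.3]'

```text
time_s: 7.22
tool_pos: [0.5785, 0.1568, 0.2266]
tool_rot: [180.0, -0.0, 121.5]
force: [0.5, 0.7, 0.1]
grip_width: 0.0554
grasp_force: 0.0
```

```bash
python3 -c "
from h import *
o=get_obs();print(o['time_s'],o['tool_pos'],o['tool_rot'],o['grip_width'],o['grasp_force'],o['force'])
p=o['tool_pos']
plan([.4275,.2752,.32],129.8,cmd=([p[0],p[1],.33],o['tool_rot'][2]))
"
```

```text
7.225 [0.57850966 0.156795   0.22659642] [ 1.79984235e+02 -1.69792225e-03  1.21450548e+02] 0.055415717422974554 0.0 [0.5261715  0.74320208 0.07335694]
plan 4 rows; dp [-0.151   0.1184 -0.01  ] turn [-0.     0.    -0.146]
0.045, -0.0168, 0.0025, -0, 0, -0.036, 1,
0.0455, -0.0151, 0.0025, -0, 0, -0.036, 1,
0.0461, -0.0134, 0.0025, -0, 0, -0.036, 1,
0.0465, -0.0118, 0.0025, -0, 0, -0.036, 1,
```

Emit:
drive_tool --rows '[0,0,-0.05,0,0,0,0.5,0,0,-0.05,0,0,0,0.6,0.045,-0.017,0.005,0,0,-0.036,0.6,0.0455,-0.015,0.01,0,0,-0.036,0.6,0.046,-0.0134,0.01,0,0,-0.036,0.6]'

```text
time_s: 7.85
tool_pos: [0.464, 0.2463, 0.3016]
tool_rot: [179.9, -0.0, 127.7]
force: [0.3, -0.0, 0.7]
grip_width: 0.0696
grasp_force: 0.0
```

Emit:
drive_tool --rows '[0.0465,-0.012,0.01,0,0,-0.036,0.6,0,0,0,0,0,0,0.4,0,0,0,0,0,0,0.4,0,0,0,0,0,0,0.4]'

```text
time_s: 8.35
tool_pos: [0.4285, 0.2741, 0.2918]
tool_rot: [180.0, 0.0, 129.6]
force: [-0.2, -0.1, 0.2]
grip_width: 0.0608
grasp_force: 0.0
```

```bash
python3 -c "
from h import *
c=cam('wrist'); o=get_obs();print(o['time_s'],o['tool_pos'],o['tool_rot'],o['grip_width'],o['grasp_force'])
plan([.4275,.2752,.195],129.9)
save(c,'w5',(220,100,420,260),4)
y=np.radians(-50.1);ex=np.array([np.cos(y),np.sin(y),0]);ey=np.array([-ex[1],ex[0],0])
print(proj(c,[np.array([.4275,.2752,.022])+a*.016*ex+b*.012*ey for a in(1,-1) for b in(1,-1)]))
"
```

```text
8.4 [0.42840941 0.27411184 0.29177591] [1.79957874e+02 2.44784292e-02 1.29560479e+02] 0.061132128466604915 0.0
plan 3 rows; dp [-0.0009  0.0011 -0.0968] turn [ 0.001  0.    -0.006]
0.0005, -0, 0.0323, 0, 0, -0.002, 1,
0.0005, -0, 0.0323, 0, 0, -0.002, 1,
0.0005, -0, 0.0323, 0, 0, -0.002, 1,
[[333.71113353 220.24186016]
 [304.95169728 220.41920297]
 [333.93686056 182.65398685]
 [304.25444215 182.84336749]]
```

View pics/w5.png

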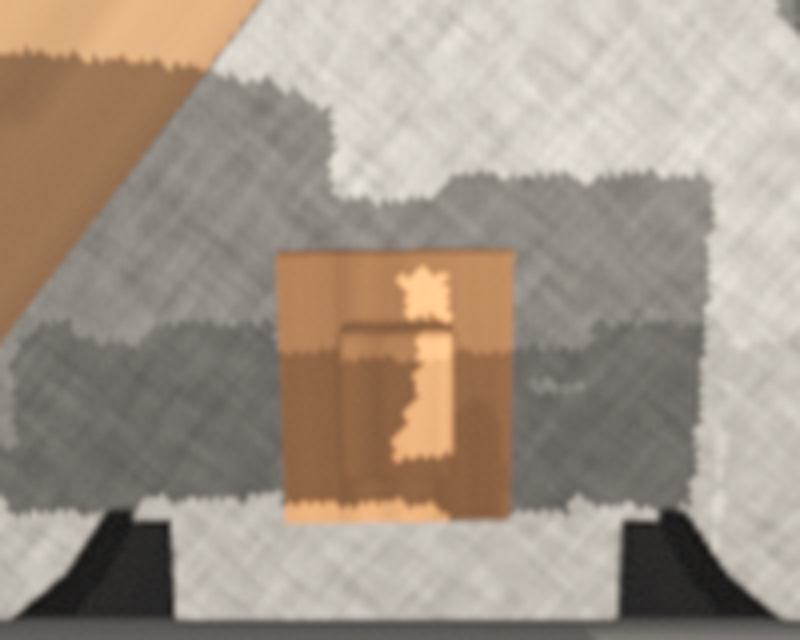

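The skylight spans u 305–333 and v 182–220, exactly where predicted. Going down to grip it.

Emit:
drive_tool --rows '[0.001,0,0.035,0,0,-0.003,0.4,0,0,0.035,0,0,-0.003,0.4,0,0,0.022,0,0,0,0.4,0,0,0,0,0,0,0.4,0,0,0.0065,0,0,0,0.4]'

```text
time_s: 9.02
tool_pos: [0.4278, 0.276, 0.1941]
tool_rot: [179.8, 0.0, 130.0]
force: [-0.3, 0.5, 0.3]
grip_width: 0.0609
grasp_force: 0.0
```

Emit:
drive_tool --rows '[0,0,0,0,0,0,0.2,0,0,0,0,0,0,-1,0,0,0,0,0,0,-1,0,0,0,0,0,0,-1,0,0,0,0,0,0,-1]'

```text
time_s: 9.65
tool_pos: [0.4267, 0.2759, 0.1932]
tool_rot: [180.0, -0.0, 130.1]
force: [-0.2, 0.4, 1.1]
grip_width: 0.024
grasp_force: 20.0
```

Emit:
drive_tool --rows '[0,0,0,0,0,0,-1,0,0,0,0,0,0,-1]'

```text
time_s: 9.9
tool_pos: [0.4267, 0.2759, 0.1931]
tool_rot: [180.0, -0.0, 130.1]
force: [-0.6, 0.9, 2.4]
grip_width: 0.0237
grasp_force: 20.0
```

```bash
python3 -c "
from h import *
o=get_obs();print(o['time_s'],o['tool_pos'],o['tool_rot'],o['grip_width'],o['grasp_force'],o['force'])
p=o['tool_pos']
plan([.578,.158,.34],121.4,cmd=([p[0],p[1],p[2]+.1],o['tool_rot'][2]),grip=-1)
"
```

```text
9.9 [0.42667436 0.27592138 0.19313917] [ 1.79985125e+02 -4.34511061e-03  1.30052489e+02] 0.023748765960559123 20.00029742717743 [-0.55104121  0.90505212  2.41770442]
plan 4 rows; dp [ 0.1513 -0.1179  0.0469] turn [ 0.    -0.     0.151]
-0.0469, 0.01, -0.0117, 0, -0, 0.038, -1,
-0.0465, 0.0118, -0.0117, 0, -0, 0.038, -1,
-0.046, 0.0135, -0.0117, 0, -0, 0.038, -1,
-0.0455, 0.0152, -0.0117, 0, -0, 0.038, -1,
```

Emit:
drive_tool --rows '[0,0,-0.05,0,0,0,-1,0,0,-0.05,0,0,0,-1,-0.047,0.01,-0.012,0,0,0.038,-1,-0.0465,0.012,-0.012,0,0,0.038,-1,-0.046,0.0135,-0.012,0,0,0.038,-1]'

```text
time_s: 10.52
tool_pos: [0.5412, 0.1866, 0.3294]
tool_rot: [180.0, -0.0, 123.5]
force: [0.2, -0.1, -0.2]
grip_width: 0.0239
grasp_force: 20.0
```

Emit:
drive_tool --rows '[-0.0455,0.015,-0.012,0,0,0.038,-1,-0.035,0,0,0,0,0,-1,-0.035,0,0,0,0,0,-1,0,0,0,0,0,0,-1,0,0,0,0,0,0,-1]'

```text
time_s: 11.15
tool_pos: [0.614, 0.0988, 0.3405]
tool_rot: [-180.0, -0.1, 121.4]
force: [0.3, 0.4, -0.4]
grip_width: 0.0238
grasp_force: 20.0
```

Emit:
drive_tool --rows '[0,0,0,0,0,0,-1]'

```text
time_s: 11.28
tool_pos: [0.6139, 0.0997, 0.3408]
tool_rot: [-180.0, -0.1, 121.5]
force: [0.1, 1.1, -0.1]
grip_width: 0.024
grasp_force: 20.0
```

```bash
python3 -c "
from h import *
import pickle
c=cam('wrist'); o=get_obs();print(o['time_s'],o['tool_pos'],o['tool_rot'],o['grip_width'],o['grasp_force'])
save(c,'w6',(220,20,420,220),3); pickle.dump(c,open('w6.pkl','wb'))
y=np.radians(-58.6);ex=np.array([np.cos(y),np.sin(y),0]);ey=np.array([-ex[1],ex[0],0])
print((proj(c,[np.array([.578,.1575,.076])+a*.025*ex+b*.02*ey for a,b in((1,1),(1,-1),(-1,-1),(-1,1))])-[220,20])*3)
"
```

```text
11.325 [0.61390102 0.09958864 0.340867  ] [ 1.79997118e+02 -4.62978713e-02  1.21477536e+02] 0.023333052724673974 20.000027418136597
[[374.92334715 396.11035102]
 [219.56557491 395.97119227]
 [215.39859561 189.49987321]
 [379.56587877 189.61760929]]
```

View pics/w6.png

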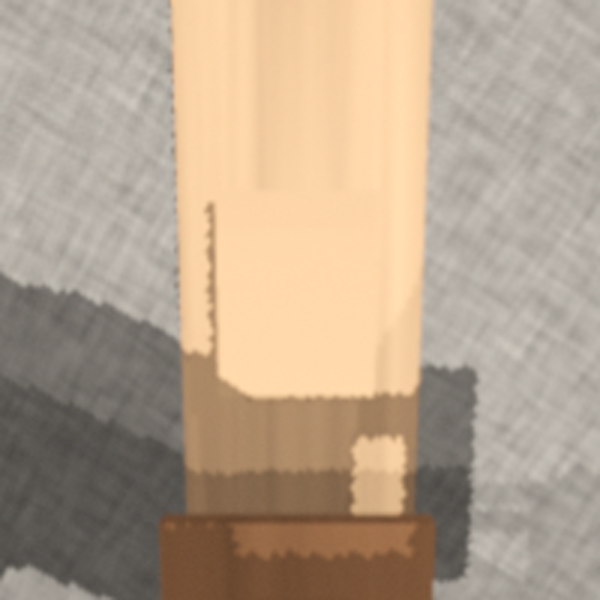

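The wheelhouse top has edges at u 217 and 380 and stern edge at v 190, within 1 mm of prediction. Placing the roof.

```bash
python3 -c "
from h import *
plan([.5775,.1583,.29],121.4,grip=-1)
"
```

```text
plan 2 rows; dp [-0.0364  0.0587 -0.0509] turn [ 0.    -0.001  0.001]
0.0345, -0.0002, 0.0255, 0, -0, 0.001, -1,
0.0345, -0.0002, 0.0254, 0, -0, 0.001, -1,
```

Emit:
drive_tool --rows '[0.0345,0,0.01,0,0,0.001,-1,0.0345,0,0.02,0,0,0.001,-1,0,0,0.0205,0,0,0,-1,0,0,0,0,0,0,-1,0,0,0,0,0,0,-1]'

```text
time_s: 11.95
tool_pos: [0.5789, 0.1569, 0.2914]
tool_rot: [179.9, 0.0, 121.2]
force: [0.1, 0.5, -0.4]
grip_width: 0.0238
grasp_force: 20.0
```

```bash
python3 -c "
from h import *
print(get_obs()['force'])
plan([.5775,.1583,.2693],121.4,grip=-1)
"
```

```text
[ 0.1459034   0.50614943 -0.3964217 ]
plan 1 rows; dp [-0.0014  0.0014 -0.0221] turn [ 0.001  0.    -0.003]
0.0019, -0.0005, 0.0221, 0.001, 0, -0.003, -1,
```

Emit:
drive_tool --rows '[0.002,-0.0005,0.01,0,0,0,-1,0,0,0.01,0,0,0,-1,0,0,0.002,0,0,0,-1,0,0,0,0,0,0,-1]'

```text
time_s: 12.45
tool_pos: [0.5771, 0.1584, 0.269]
tool_rot: [-180.0, -0.0, 121.2]
force: [-1.4, -1.1, 5.0]
grip_width: 0.0236
grasp_force: 20.0
```

Emit:
drive_tool --rows '[0,0,0,0,0,0,-1,0,0,0,0,0,0,-0.2,0,0,0,0,0,0,-0.1,0,0,0,0,0,0,-0.1]'

```text
time_s: 12.95
tool_pos: [0.577, 0.1584, 0.2681]
tool_rot: [-180.0, -0.0, 121.2]
force: [-0.4, -0.9, -0.2]
grip_width: 0.0381
grasp_force: 0.0
```

```bash
python3 -c "
from h import *
o=get_obs();print(o['time_s'],o['tool_pos'],o['tool_rot'],o['grip_width'],o['grasp_force'],o['force'])
p=o['tool_pos']
plan([.45,-.29,.40],90,cmd=([p[0],p[1],p[2]+.1],o['tool_rot'][2]))
"
```

```text
12.95 [0.57702381 0.15837517 0.26812502] [-1.79980870e+02 -3.93850975e-06  1.21224697e+02] 0.0380889197738363 0.0 [-0.42091631 -0.92028896 -0.22746597]
plan 10 rows; dp [-0.127  -0.4484  0.0319] turn [-0.    -0.     0.545]
-0.0318, -0.0341, -0.0032, -0, -0, 0.054, 1,
-0.0336, -0.0323, -0.0032, -0, -0, 0.054, 1,
-0.0353, -0.0304, -0.0032, -0, -0, 0.054, 1,
-0.0369, -0.0285, -0.0032, -0, -0, 0.054, 1,
-0.0384, -0.0264, -0.0032, -0, -0, 0.054, 1,
-0.0398, -0.0243, -0.0032, -0, -0, 0.054, 1,
-0.041, -0.0221, -0.0032, -0, -0, 0.054, 1,
-0.0422, -0.0198, -0.0032, -0, -0, 0.054, 1,
-0.0432, -0.0175, -0.0032, -0, -0, 0.054, 1,
-0.0441, -0.0151, -0.0032, -0, -0, 0.054, 1,
```

Emit:
drive_tool --rows '[0,0,-0.05,0,0,0,0,0,0,-0.05,0,0,0,0.5,-0.032,-0.034,-0.003,0,0,0.054,1,-0.0335,-0.032,-0.003,0,0,0.054,1,-0.035,-0.03,-0.003,0,0,0.054,1]'

```text
time_s: 13.58
tool_pos: [0.5393, 0.023, 0.3776]
tool_rot: [180.0, 0.0, 111.9]
force: [0.0, -0.1, 0.6]
grip_width: 0.0754
grasp_force: 0.0
```

Emit:
drive_tool --rows '[-0.037,-0.0285,-0.003,0,0,0.054,1,-0.0385,-0.0265,-0.003,0,0,0.054,1,-0.04,-0.024,-0.003,0,0,0.054,1,-0.041,-0.022,-0.003,0,0,0.054,1,-0.042,-0.02,-0.003,0,0,0.054,1]'

```text
time_s: 14.2
tool_pos: [0.4764, -0.2016, 0.3926]
tool_rot: [180.0, -0.0, 96.4]
force: [0.5, 0.2, -0.0]
grip_width: 0.087
grasp_force: 0.0
```

Emit:
drive_tool --rows '[-0.043,-0.0175,-0.003,0,0,0.054,1,-0.044,-0.015,-0.003,0,0,0.054,1,-0.035,0.025,0,0,0,0,1,-0.035,0.025,0,0,0,0,1,0,0,0,0,0,0,1]'

```text
time_s: 14.82
tool_pos: [0.5034, -0.3612, 0.3969]
tool_rot: [-179.8, 0.1, 90.2]
force: [-0.3, -0.5, 0.1]
grip_width: 0.0869
grasp_force: 0.0
```

Emit:
drive_tool --rows '[0,0,0,0,0,0,1,0,0,0,0,0,0,1]'

```text
time_s: 15.08
tool_pos: [0.5022, -0.3586, 0.3988]
tool_rot: [180.0, -0.1, 90.3]
force: [-0.2, -0.4, -0.1]
grip_width: 0.0872
grasp_force: 0.0
```

```bash
python3 -c "
from h import *
import pickle
c=cam('wrist'); o=get_obs();print(o['time_s'],o['tool_pos'],o['tool_rot'])
save(c,'w7',(160,0,480,240),2.5); pickle.dump(c,open('w7.pkl','wb'))
"
```

```text
15.125 [ 0.50221525 -0.35861059  0.39890556] [ 1.79930351e+02 -5.56692178e-02  9.03399765e+01]
```

View pics/w7.png

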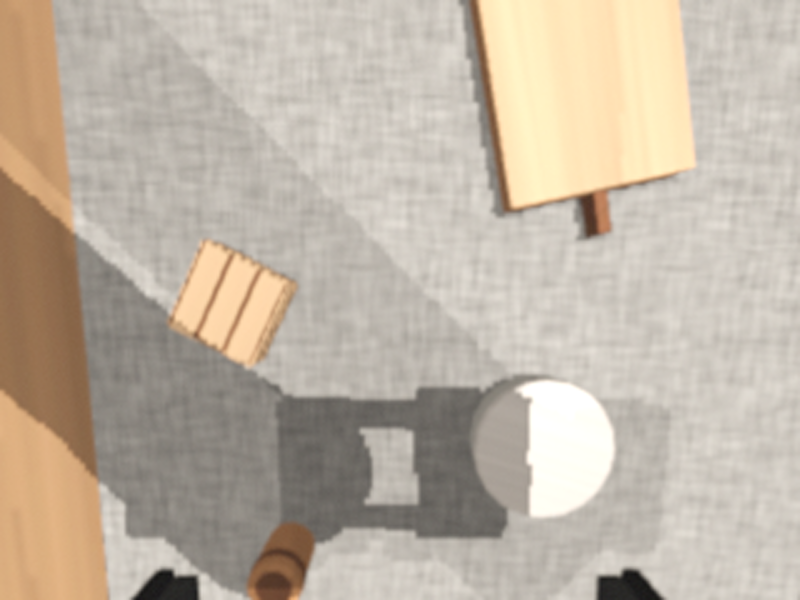

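The crate's top corners are at (207,240), (296,284), (254,367), (170,322). The funnel top is near (276,580). The barge's stern corners are at (510,210) and (694,165), with the tin at (545,448).

Run:
```python
from h import *
import pickle
np.set_printoptions(suppress=True,precision=4)
c=pickle.load(open('w7.pkl','rb'))
f=lambda q:np.array(q,float)/2.5+[160,0]-.3
P=onz(c,f([(207,240),(296,284),(254,367),(170,322)]),.034)[:,:2]; e=np.roll(P,-1,0)-P
print('crate',P.mean(0),np.hypot(*e.T)*1000,np.degrees(np.arctan2(e[:,1],e[:,0])))
print('funnel top',onz(c,f([(276,582),(248,580),(304,580)]),.062),'base~',onz(c,f([(296,538)]),.006))
Q=onz(c,f([(510,210),(694,165)]),.03)[:,:2]; d=Q[1]-Q[0];print('barge stern',Q.mean(0),np.hypot(*d),np.degrees(np.arctan2(*d[::-1])))
fx=onz(c,f([(276,582)]),.062)[0]
print('tin',onz(c,f([(545,448)]),.038))
plan([fx[0],fx[1],.31],54)
```

```text
crate [ 0.4311 -0.2949] [40.4115 39.7015 39.7305 37.7617] [ -25.473  -118.8717  151.7787   62.0577]
funnel top [[ 0.45   -0.4097  0.062 ]
 [ 0.4381 -0.4088  0.062 ]
 [ 0.462  -0.4087  0.062 ]] base~ [[ 0.4517 -0.4078  0.006 ]]
barge stern [ 0.5855 -0.2475] 0.0767507283620436 13.232733915909561
tin [[ 0.5666 -0.3555  0.038 ]]
plan 4 rows; dp [-0.0522 -0.0511 -0.0889] turn [ 0.001 -0.001  0.634]
-0.0127, -0.0131, 0.0222, 0, -0, 0.159, 1,
-0.0146, -0.011, 0.0222, 0, -0, 0.159, 1,
-0.0162, -0.0085, 0.0222, 0, -0, 0.159, 1,
-0.0173, -0.0059, 0.0222, 0, -0, 0.159, 1,
```

Emit:
drive_tool --rows '[-0.025,-0.026,0.03,0,0,0,1,-0.0245,-0.026,0.03,0,0,0,1,0,0,0,0,0,0,1,0,0,0,0,0,0,1]'

```text
time_s: 15.62
tool_pos: [0.4513, -0.4085, 0.3392]
tool_rot: [179.9, -0.0, 90.3]
force: [0.2, -0.0, -0.2]
grip_width: 0.0869
grasp_force: 0.0
```

```bash
python3 -c "
from h import *
plan([.4505,-.408,.206],90)
"
```

```text
plan 3 rows; dp [-0.0008  0.0005 -0.1332] turn [ 0.002 -0.001  0.006]
0.0001, -0.0004, 0.0444, 0.001, -0, 0.002, 1,
0.0001, -0.0003, 0.0444, 0.001, -0, 0.002, 1,
0.0001, -0.0003, 0.0444, 0.001, -0, 0.002, 1,
```

Emit:
drive_tool --rows '[0,-0.001,0.044,0.001,0,0.005,1,0,0,0.044,0,0,0,1,0,0,0.03,0,0,0,1,0,0,0.015,0,0,0,0.5,0,0,0,0,0,0,-1]'

```text
time_s: 16.25
tool_pos: [0.4505, -0.4085, 0.2055]
tool_rot: [-179.9, -0.0, 90.1]
force: [0.4, -0.8, 0.8]
grip_width: 0.0746
grasp_force: 0.0
```

Emit:
drive_tool --rows '[0,0,0,0,0,0,-1,0,0,0,0,0,0,-1,0,0,0,0,0,0,-1,0,0,0,0,0,0,-1,0,0,0,0,0,0,-1]'

```text
time_s: 16.88
tool_pos: [0.4497, -0.4091, 0.2055]
tool_rot: [-180.0, -0.0, 90.0]
force: [-0.5, 0.4, -0.7]
grip_width: 0.0247
grasp_force: 0.0
```

```bash
python3 -c "
from h import *
o=get_obs();print(o['time_s'],o['tool_pos'],o['tool_rot'],o['grip_width'],o['grasp_force'],o['force'])
p=o['tool_pos']
y=np.radians(-58.6);t=np.array([.5775,.159])-.0575*np.array([np.cos(y),np.sin(y)]);print(t)
plan([t[0],t[1],p[2]+.12],121.4,step=.05,cmd=([p[0],p[1],p[2]+.12],o['tool_rot'][2]),grip=-1)
"
```

```text
16.875 [ 0.44971056 -0.40914668  0.20550531] [-1.79951659e+02 -4.32894390e-03  9.00001234e+01] 0.02470102258107057 0.0 [-0.45456905  0.40644868 -0.721514  ]
[0.54754195 0.20807917]
plan 13 rows; dp [0.0978 0.6172 0.    ] turn [-0.     0.    -0.548]
0.0475, 0.0075, 0, -0, 0, -0.042, -1,
0.0471, 0.0095, 0, -0, 0, -0.042, -1,
0.0467, 0.0115, 0, -0, 0, -0.042, -1,
0.0462, 0.0135, 0, -0, 0, -0.042, -1,
0.0455, 0.0154, 0, -0, 0, -0.042, -1,
0.0449, 0.0173, 0, -0, 0, -0.042, -1,
0.0441, 0.0192, 0, -0, 0, -0.042, -1,
0.0432, 0.021, 0, -0, 0, -0.042, -1,
0.0423, 0.0228, 0, -0, 0, -0.042, -1,
0.0413, 0.0246, 0, -0, 0, -0.042, -1,
0.0402, 0.0263, 0, -0, 0, -0.042, -1,
0.0391, 0.028, 0, -0, 0, -0.042, -1,
0.0379, 0.0296, 0, -0, 0, -0.042, -1,
```

Emit:
drive_tool --rows '[0,0,0,0,0,0,-1,0,0,0,0,0,0,-1,0,0,0,0,0,0,-1,0,0,-0.01,0,0,0,-1,0,0,-0.04,0,0,0,-1]'

```text
time_s: 17.5
tool_pos: [0.4491, -0.4082, 0.2542]
tool_rot: [-179.7, -0.1, 90.0]
force: [1.3, 0.1, -0.0]
grip_width: 0.0236
grasp_force: 20.0
```

Emit:
drive_tool --rows '[0,0,-0.05,0,0,0,-1,0,0,-0.05,0,0,0,-1,0.0475,0.0075,0,0,0,-0.042,-1,0.047,0.0095,0,0,0,-0.042,-1,0.0467,0.0115,0,0,0,-0.042,-1]'

```text
time_s: 18.12
tool_pos: [0.4723, -0.2656, 0.3561]
tool_rot: [180.0, 0.0, 97.3]
force: [0.2, -0.2, 0.4]
grip_width: 0.0235
grasp_force: 20.0
```

Emit:
drive_tool --rows '[0.046,0.0135,0,0,0,-0.042,-1,0.0455,0.0155,0,0,0,-0.042,-1,0.045,0.0175,0,0,0,-0.042,-1,0.044,0.019,0,0,0,-0.042,-1,0.043,0.021,0,0,0,-0.042,-1]'

```text
time_s: 18.75
tool_pos: [0.5104, -0.0286, 0.3562]
tool_rot: [180.0, -0.0, 109.3]
force: [0.7, 0.2, 0.2]
grip_width: 0.0236
grasp_force: 20.0
```

Emit:
drive_tool --rows '[0.0425,0.023,0,0,0,-0.042,-1,0.041,0.0245,0,0,0,-0.042,-1,0.04,0.0265,0,0,0,-0.042,-1,0.039,0.028,0,0,0,-0.042,-1,0.038,0.0295,0,0,0,-0.042,-1]'

```text
time_s: 19.38
tool_pos: [0.5491, 0.2085, 0.3561]
tool_rot: [180.0, -0.0, 121.3]
force: [0.5, -0.2, -0.6]
grip_width: 0.0235
grasp_force: 20.0
```

Emit:
drive_tool --rows '[0,0,0,0,0,0,-1,0,0,0,0,0,0,-1,0,0,0,0,0,0,-1]'

```text
time_s: 19.75
tool_pos: [0.5491, 0.2054, 0.3557]
tool_rot: [-180.0, 0.0, 121.1]
force: [1.0, -0.0, -0.4]
grip_width: 0.0234
grasp_force: 20.0
```

```bash
python3 -c "
from h import *
c=cam('wrist');o=get_obs();print(o['time_s'],o['tool_pos'],o['tool_rot'],o['grip_width'],o['grasp_force'],o['force'])
plan([.5475,.2081,.242],121.4,grip=-1); save(c,'w8')
"
```

```text
19.8 [0.54911462 0.20554816 0.35571677] [-1.79969660e+02 -9.07021433e-03  1.21127888e+02] 0.023626769011762704 19.999695760197937 [-0.33677341 -0.24535292  0.42589293]
plan 3 rows; dp [-0.0016  0.0026 -0.1137] turn [-0.001 -0.    -0.005]
0.001, -0, 0.0379, -0, -0, -0.002, -1,
0.001, -0, 0.0379, -0, -0, -0.002, -1,
0.001, -0, 0.0379, -0, -0, -0.002, -1,
```

View pics/w8.png

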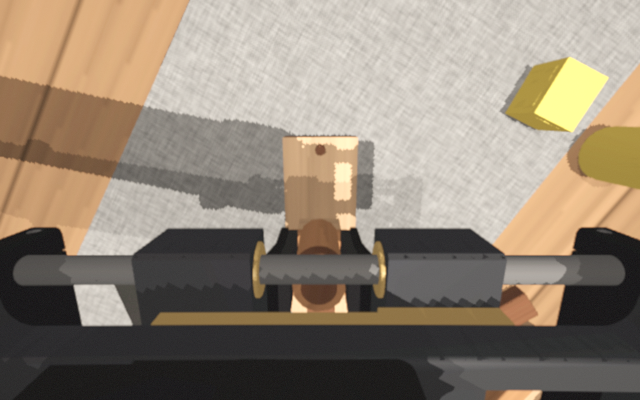

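The funnel is held upright over the centre line, with post at (320,150). Lowering.

Emit:
drive_tool --rows '[0.001,0,0.038,0,0,-0.004,-1,0.001,0,0.038,0,0,0,-1,0.001,0,0.034,0,0,0,-1,0,0,0,0,0,0,-1,0,0,0,0,0,0,-1]'

```text
time_s: 20.42
tool_pos: [0.548, 0.2094, 0.2469]
tool_rot: [179.9, -0.0, 121.5]
force: [0.8, 0.2, -0.1]
grip_width: 0.0231
grasp_force: 20.0
```

```bash
python3 -c "
from h import *
print(get_obs()['force'])
plan([.5475,.2081,.2358],121.4,grip=-1)
"
```

```text
[ 0.84578672  0.1661259  -0.05236424]
plan 1 rows; dp [-0.0005 -0.0013 -0.0111] turn [ 0.001 -0.     0.001]
-0.0009, -0.0011, 0.0111, 0.001, -0, 0.001, -1,
```

Emit:
drive_tool --rows '[-0.001,-0.0008,0.007,0,0,0,-1,0,0,0.0042,0,0,0,-1,0,0,0,0,0,0,-1,0,0,0,0,0,0,-1]'

```text
time_s: 20.92
tool_pos: [0.5475, 0.2085, 0.2353]
tool_rot: [180.0, -0.0, 121.5]
force: [-0.2, -1.1, 5.8]
grip_width: 0.0233
grasp_force: 20.0
```

Emit:
drive_tool --rows '[0,0,0,0,0,0,-0.2,0,0,0,0,0,0,-0.1,0,0,0,0,0,0,0,0,0,0,0,0,0,0]'

```text
time_s: 21.42
tool_pos: [0.5469, 0.2086, 0.234]
tool_rot: [-179.9, -0.0, 121.5]
force: [0.5, -0.1, -0.9]
grip_width: 0.0425
grasp_force: 0.0
```

```bash
python3 -c "
from h import *
o=get_obs();print(o['time_s'],o['tool_pos'],o['tool_rot'],o['grip_width'],o['grasp_force'],o['force'])
p=o['tool_pos']
plan([.59,-.10-.18,.40],101.5,step=.055,cmd=([p[0],p[1],p[2]+.15],o['tool_rot'][2]))
"
```

```text
21.425 [0.54694944 0.20863103 0.233976  ] [-1.79937490e+02 -3.43121187e-02  1.21514745e+02] 0.042514790558090126 0.0 [ 0.51810174 -0.11386693 -0.9322079 ]
plan 9 rows; dp [ 0.0431 -0.4886  0.016 ] turn [-0.    -0.     0.349]
-0.0488, -0.0243, -0.0018, -0, -0, 0.039, 1,
-0.0497, -0.0224, -0.0018, -0, -0, 0.039, 1,
-0.0505, -0.0204, -0.0018, -0, -0, 0.039, 1,
-0.0513, -0.0185, -0.0018, -0, -0, 0.039, 1,
-0.052, -0.0165, -0.0018, -0, -0, 0.039, 1,
-0.0526, -0.0144, -0.0018, -0, -0, 0.039, 1,
-0.0531, -0.0124, -0.0018, -0, -0, 0.039, 1,
-0.0535, -0.0103, -0.0018, -0, -0, 0.039, 1,
-0.0539, -0.0082, -0.0018, -0, -0, 0.039, 1,
```

Emit:
drive_tool --rows '[0,0,-0.05,0,0,0,0,0,0,-0.055,0,0,0,0.5,0,0,-0.055,0,0,0,1,-0.049,-0.024,-0.002,0,0,0.039,1,-0.0497,-0.0224,-0.002,0,0,0.039,1]'

```text
time_s: 22.05
tool_pos: [0.5572, 0.0992, 0.3992]
tool_rot: [179.9, -0.0, 117.1]
force: [0.7, -0.8, -0.5]
grip_width: 0.0754
grasp_force: 0.0
```

Emit:
drive_tool --rows '[-0.0505,-0.0204,-0.002,0,0,0.039,1,-0.0513,-0.0185,-0.002,0,0,0.039,1,-0.052,-0.0165,-0.002,0,0,0.039,1,-0.0526,-0.0144,-0.002,0,0,0.039,1,-0.053,-0.0124,-0.002,0,0,0.039,1]'

```text
time_s: 22.68
tool_pos: [0.5807, -0.1731, 0.4083]
tool_rot: [-180.0, -0.0, 105.8]
force: [0.6, -0.3, -0.2]
grip_width: 0.0869
grasp_force: 0.0
```

Emit:
drive_tool --rows '[-0.0535,-0.01,0,0,0,0.039,1,0,0,0,0,0,0,1,0,0,0,0,0,0,1,0,0,0,0,0,0,1]'

```text
time_s: 23.18
tool_pos: [0.5864, -0.2238, 0.4079]
tool_rot: [-180.0, -0.1, 103.8]
force: [-0.6, 0.4, 0.7]
grip_width: 0.0873
grasp_force: 0.0
```

```bash
python3 -c "
from h import *
import pickle
c=cam('wrist');o=get_obs();print(o['time_s'],o['tool_pos'],o['tool_rot'])
save(c,'w9',(220,0,460,240),2.5);pickle.dump(c,open('w9.pkl','wb'))
"
```

```text
23.225 [ 0.5863192  -0.22381751  0.40801656] [-1.79963510e+02 -7.14918514e-02  1.03809350e+02]
```

View pics/w9.png

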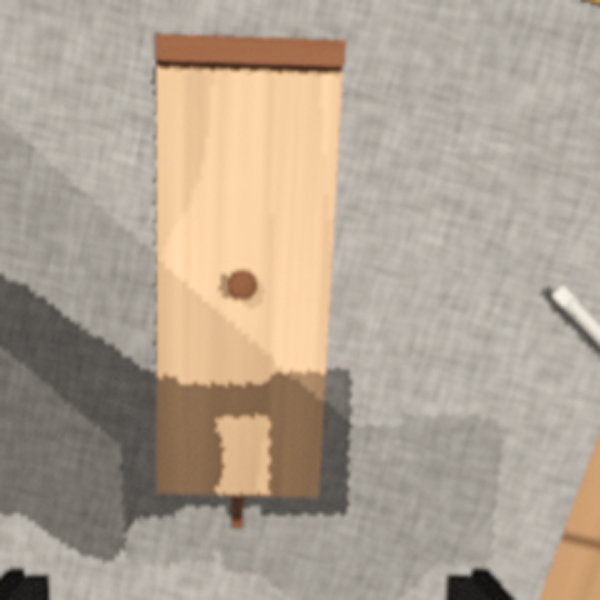

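The stern corners are at (156,494) and (320,497), the foot of the bow board runs (156,69) to (342,70), and the mast top is at (242,284).

Run:
```python
from h import *
import pickle
np.set_printoptions(suppress=True,precision=4)
c=pickle.load(open('w9.pkl','rb'))
f=lambda q:np.array(q,float)/2.5+[220,0]-.3
P=onz(c,f([(156,494),(320,497),(342,70),(156,69)]),.03)[:,:2]; e=np.roll(P,-1,0)-P
print('barge',np.hypot(*e.T)*1000,np.degrees(np.arctan2(e[:,1],e[:,0])))
s=P[:2].mean(0); b=P[2:].mean(0); h=np.degrees(np.arctan2(*(b-s)[::-1])); u=(b-s)/np.linalg.norm(b-s)
m=onz(c,f([(242,284)]),.07)[0]
print('stern',s,'bow',b,'len',np.linalg.norm(b-s),'head',h,'mast',m,'ctr from stern',s+.095*u,'from bow',b-.085*u)
C=(s+b)/2+.005*u; print('ctr',C,'crate',C-.0505*u,'barrel',C+.0455*u)
plan([.431,-.2945,.28],63,step=.045)
```

```text
barge [ 77.0019 180.8255  76.1992 179.8224] [  12.7128  102.2975 -166.5271  -77.9627]
stern [ 0.5865 -0.2474] bow [ 0.5485 -0.0711] len 0.18032345243210593 head 102.16780873177437 mast [ 0.5661 -0.1542  0.07  ] ctr from stern [ 0.5665 -0.1545] from bow [ 0.5664 -0.1542]
ctr [ 0.5664 -0.1544] crate [ 0.5771 -0.2037] barrel [ 0.5568 -0.1099]
plan 4 rows; dp [-0.1553 -0.0707 -0.128 ] turn [-0.001 -0.001  0.712]
-0.0079, -0.0419, 0.032, -0, -0, 0.178, 1,
-0.0152, -0.0398, 0.032, -0, -0, 0.178, 1,
-0.022, -0.0365, 0.032, -0, -0, 0.178, 1,
-0.0281, -0.0321, 0.032, -0, -0, 0.178, 1,
```

Emit:
drive_tool --rows '[-0.008,-0.042,0.02,0,0,0.18,1,-0.015,-0.04,0.035,0,0,0.18,1,-0.022,-0.0365,0.035,0,0,0.18,1,-0.028,-0.032,0.035,0,0,0.18,1,0,0,0,0,0,0,1]'

```text
time_s: 23.85
tool_pos: [0.4262, -0.2952, 0.2807]
tool_rot: [-179.6, -0.0, 62.2]
force: [0.6, 0.1, 0.5]
grip_width: 0.0874
grasp_force: 0.0
```

Emit:
drive_tool --rows '[0,0,0,0,0,0,1,0,0,0,0,0,0,1]'

```text
time_s: 24.1
tool_pos: [0.4317, -0.2945, 0.2843]
tool_rot: [179.9, 0.0, 62.6]
force: [-0.2, 0.1, 0.6]
grip_width: 0.087
grasp_force: 0.0
```

```bash
python3 -c "
from h import *
c=cam('wrist')
plan([.431,-.2945,.188],62.4)
save(c,'w10',(220,80,420,260),3)
y=np.radians(62.4);ex=np.array([np.cos(y),np.sin(y),0]);ey=np.array([-ex[1],ex[0],0])
print((proj(c,[np.array([.431,-.2945,.034])+a*.02*ex+b*.02*ey for a,b in((1,1),(1,-1),(-1,-1),(-1,1))])-[220,80])*3)
"
```

```text
plan 3 rows; dp [-0.0005  0.0001 -0.0962] turn [0.001 0.    0.003]
-0, -0.0002, 0.0321, 0, 0, 0.001, 1,
-0, -0.0002, 0.0321, 0, 0, 0.001, 1,
-0, -0.0002, 0.0321, 0, 0, 0.001, 1,
[[213.94580446 312.63662254]
 [374.72714063 312.98303992]
 [371.07171393 463.76554988]
 [216.98183399 463.47621963]]
```

View pics/w10.png

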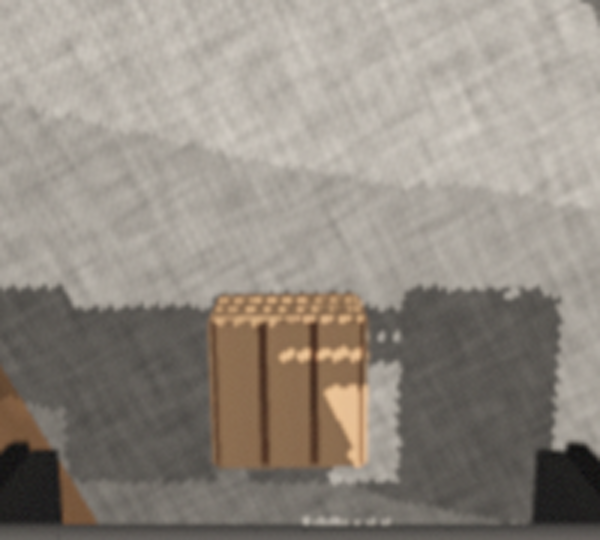

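The crate is square to the tool and its top spans u 211–367 and v 320–467, about 1 mm from prediction. Gripping it.

Emit:
drive_tool --rows '[-0.001,-0.001,0.035,0,0,0.002,1,0,0,0.035,0,0,0,1,0,0,0.022,0,0,0,0.6,0,0,0.004,0,0,0,0.2,0,0,0,0,0,0,-1]'

```text
time_s: 24.78
tool_pos: [0.4292, -0.2958, 0.1879]
tool_rot: [180.0, 0.0, 62.3]
force: [0.4, -0.2, 1.6]
grip_width: 0.0648
grasp_force: 0.0
```

Emit:
drive_tool --rows '[0,0,0,0,0,0,-1,0,0,0,0,0,0,-1,0,0,0,0,0,0,-1,0,0,0,0,0,0,-1]'

```text
time_s: 25.28
tool_pos: [0.4288, -0.2958, 0.1879]
tool_rot: [180.0, -0.0, 62.3]
force: [0.1, 0.8, 4.9]
grip_width: 0.0382
grasp_force: 20.0
```

```bash
python3 -c "
from h import *
o=get_obs();print(o['time_s'],o['tool_pos'],o['tool_rot'],o['grip_width'],o['grasp_force'],o['force'])
p=o['tool_pos']
plan([.577,-.2037,p[2]+.09],102.4,cmd=([p[0],p[1],p[2]+.09],o['tool_rot'][2]),grip=-1)
"
```

```text
25.275 [ 0.42878804 -0.29582862  0.1878738 ] [ 1.79995485e+02 -5.21300467e-03  6.22697175e+01] 0.038247337548635504 20.000441065058112 [0.08800233 0.77038155 4.88996329]
plan 4 rows; dp [0.1482 0.0921 0.    ] turn [-0.   0.  -0.7]
0.0376, 0.0221, 0, -0, 0, -0.175, -1,
0.0332, 0.0283, 0, -0, 0, -0.175, -1,
0.0278, 0.0336, 0, -0, 0, -0.175, -1,
0.0215, 0.038, 0, -0, 0, -0.175, -1,
```

Emit:
drive_tool --rows '[0,0,-0.045,0,0,0,-1,0,0,-0.045,0,0,0,-1,0.0375,0.022,0,0,0,-0.175,-1,0.033,0.028,0,0,0,-0.175,-1,0.028,0.0335,0,0,0,-0.175,-1]'

```text
time_s: 25.9
tool_pos: [0.5401, -0.2257, 0.2771]
tool_rot: [-180.0, -0.0, 92.7]
force: [-0.2, -0.0, -0.1]
grip_width: 0.0379
grasp_force: 20.0
```

Emit:
drive_tool --rows '[0.0215,0.038,0,0,0,-0.175,-1,0,0,0,0,0,0,-1,0,0,0,0,0,0,-1,0,0,0,0,0,0,-1]'

```text
time_s: 26.4
tool_pos: [0.5751, -0.2048, 0.2771]
tool_rot: [-179.9, -0.0, 102.2]
force: [-0.0, -0.2, -0.6]
grip_width: 0.0381
grasp_force: 20.0
```

```bash
python3 -c "
from h import *
plan([.5772,-.2045,.228],102.4,grip=-1)
"
```

```text
plan 2 rows; dp [ 0.0021  0.0003 -0.0491] turn [-0.002 -0.    -0.003]
-0.0001, 0.0011, 0.0245, -0.001, -0, -0.002, -1,
-0.0001, 0.0011, 0.0245, -0.001, -0, -0.002, -1,
```

Emit:
drive_tool --rows '[0,0.001,0.0245,0,0,-0.003,-1,0,0.001,0.0245,0,0,0,-1,0,0,0,0,0,0,-1,0,0,0,0,0,0,-1]'

```text
time_s: 26.9
tool_pos: [0.5781, -0.2038, 0.2291]
tool_rot: [-180.0, 0.0, 102.5]
force: [0.4, -0.3, -0.8]
grip_width: 0.038
grasp_force: 20.0
```

```bash
python3 -c "
from h import *
plan([.5772,-.2045,.218],102.4,grip=-1)
"
```

```text
plan 1 rows; dp [-0.0009 -0.0007 -0.0111] turn [-0.     0.     0.001]
-0.0004, -0.001, 0.0111, -0, 0, 0.001, -1,
```

Emit:
drive_tool --rows '[-0.0005,-0.001,0.007,0,0,0,-1,0,0,0.0038,0,0,0,-1,0,0,0,0,0,0,-1,0,0,0,0,0,0,-1]'

```text
time_s: 27.4
tool_pos: [0.5774, -0.204, 0.2178]
tool_rot: [-180.0, -0.0, 102.5]
force: [-1.2, -0.4, 3.6]
grip_width: 0.0375
grasp_force: 20.0
```

Emit:
drive_tool --rows '[0,0,0,0,0,0,0.1,0,0,0,0,0,0,0.3,0,0,0,0,0,0,0.3,0,0,0,0,0,0,0.3]'

```text
time_s: 27.9
tool_pos: [0.5773, -0.2037, 0.2172]
tool_rot: [-179.9, -0.0, 102.6]
force: [0.4, -0.5, -0.1]
grip_width: 0.0558
grasp_force: 0.0
```

```bash
python3 -c "
from h import *
o=get_obs();print(o['time_s'],o['tool_pos'],o['tool_rot'],o['grip_width'],o['grasp_force'],o['force'])
p=o['tool_pos']
plan([.451,.403,p[2]+.17],122,step=.055,cmd=([p[0],p[1],p[2]+.17],o['tool_rot'][2]))
"
```

```text
27.9 [ 0.57726588 -0.20371214  0.21719306] [-1.79939124e+02 -1.69969046e-02  1.02550577e+02] 0.05584903080627818 0.0 [ 0.41350628 -0.49984575 -0.0939628 ]
plan 12 rows; dp [-0.1263  0.6067  0.    ] turn [-0.     0.    -0.339]
0.0516, 0.0007, 0, -0, 0, -0.028, 1,
0.0516, 0.0022, 0, -0, 0, -0.028, 1,
0.0515, 0.0036, 0, -0, 0, -0.028, 1,
0.0514, 0.0051, 0, -0, 0, -0.028, 1,
0.0512, 0.0065, 0, -0, 0, -0.028, 1,
0.051, 0.008, 0, -0, 0, -0.028, 1,
0.0508, 0.0094, 0, -0, 0, -0.028, 1,
0.0505, 0.0109, 0, -0, 0, -0.028, 1,
0.0502, 0.0123, 0, -0, 0, -0.028, 1,
0.0498, 0.0137, 0, -0, 0, -0.028, 1,
0.0494, 0.0151, 0, -0, 0, -0.028, 1,
0.0489, 0.0165, 0, -0, 0, -0.028, 1,
```

Emit:
drive_tool --rows '[0,0,-0.055,0,0,0,0.4,0,0,-0.06,0,0,0,1,0,0,-0.055,0,0,0,1,0.0515,0.001,0,0,0,-0.028,1,0.0515,0.002,0,0,0,-0.028,1]'

```text
time_s: 28.52
tool_pos: [0.5563, -0.1024, 0.3883]
tool_rot: [179.9, 0.0, 105.7]
force: [0.9, 0.6, 0.0]
grip_width: 0.0855
grasp_force: 0.0
```

Emit:
drive_tool --rows '[0.0515,0.0035,0,0,0,-0.028,1,0.0515,0.005,0,0,0,-0.028,1,0.051,0.0065,0,0,0,-0.028,1,0.051,0.008,0,0,0,-0.028,1,0.051,0.0095,0,0,0,-0.028,1]'

```text
time_s: 29.15
tool_pos: [0.5035, 0.1514, 0.3876]
tool_rot: [-180.0, -0.0, 113.8]
force: [1.0, 0.4, 0.1]
grip_width: 0.0869
grasp_force: 0.0
```

Emit:
drive_tool --rows '[0.0505,0.011,0,0,0,-0.028,1,0.05,0.0125,0,0,0,-0.028,1,0.05,0.0135,0,0,0,-0.028,1,0.0495,0.015,0,0,0,-0.028,1,0.049,0.0165,0,0,0,-0.028,1]'

```text
time_s: 29.78
tool_pos: [0.4516, 0.4046, 0.3875]
tool_rot: [-180.0, -0.0, 121.8]
force: [0.8, -1.0, -0.8]
grip_width: 0.0872
grasp_force: 0.0
```

Emit:
drive_tool --rows '[0,0,0.05,0,0,0,1,0,0,0.04,0,0,0,1,0,0,0,0,0,0,1,0,0,0,0,0,0,1]'

```text
time_s: 30.28
tool_pos: [0.4526, 0.4034, 0.2991]
tool_rot: [179.9, -0.1, 121.8]
force: [1.1, -0.7, 0.5]
grip_width: 0.0872
grasp_force: 0.0
```

```bash
python3 -c "
from h import *
c=cam('wrist')
hsv=cv2.cvtColor(c['color'],cv2.COLOR_BGR2HSV); m=(hsv[:226,:,1]>60).astype(np.uint8)
n,L,S,C=cv2.connectedComponentsWithStats(m)
q=proj(c,[.451,.4035,.044])[0]; print(q); l=L[int(q[1]),int(q[0])]; print(S[l],C[l])
s=S[l]; print(onz(c,[[s[0]+s[2]/2-.5,q[1]]],.03))
plan([.451,.4035,.19],122)
"
```

```text
[317.4433788  207.86234566]
[ 294  174   48   52 1969] [317.3920772  199.69527679]
[[0.45315402 0.40001358 0.03      ]]
plan 3 rows; dp [-1.800e-03 -1.000e-04 -1.099e-01] turn [ 0.003 -0.001 -0.004]
0.0002, -0.0006, 0.0366, 0.001, -0, -0.001, 1,
0.0003, -0.0006, 0.0366, 0.001, -0, -0.001, 1,
0.0003, -0.0006, 0.0366, 0.001, -0, -0.001, 1,
```

```bash
python3 -c "
from h import *
c=cam('wrist'); o=get_obs(); y=np.radians(o['tool_rot'][2]); ex=np.array([np.cos(y),np.sin(y)]);P=o['tool_pos'][:2]
hsv=cv2.cvtColor(c['color'],cv2.COLOR_BGR2HSV)
print('sat col',hsv[165:232,317,1].tolist(),hsv[165:232,317,2].tolist())
for v,z in((174,.022),(174,.03),(174,.044)): print(v,z,(onz(c,[[317.5,v]],z)[0,:2]-P)@ex)
save(c,'w11',(240,130,400,240),5)
"
```

```text
sat col [21, 21, 21, 20, 20, 17, 17, 21, 43, 104, 134, 134, 135, 131, 134, 129, 133, 134, 134, 131, 132, 133, 129, 128, 128, 130, 132, 134, 132, 134, 134, 134, 134, 133, 130, 133, 134, 130, 135, 132, 132, 134, 132, 132, 134, 130, 129, 134, 133, 133, 131, 130, 133, 131, 131, 130, 135, 137, 137, 106, 44, 19, 19, 18, 18, 17, 18] [146, 148, 148, 153, 183, 206, 198, 160, 129, 120, 124, 131, 130, 121, 114, 125, 134, 139, 139, 142, 157, 171, 180, 184, 184, 171, 153, 147, 143, 141, 139, 139, 141, 142, 141, 140, 139, 141, 142, 143, 143, 141, 141, 143, 141, 139, 138, 133, 130, 127, 127, 131, 138, 144, 144, 145, 145, 155, 162, 159, 169, 185, 192, 194, 197, 197, 194]
174 0.022 0.02357301717699421
174 0.03 0.025002976352982383
174 0.044 0.027505404910961692
```

View pics/w11.png

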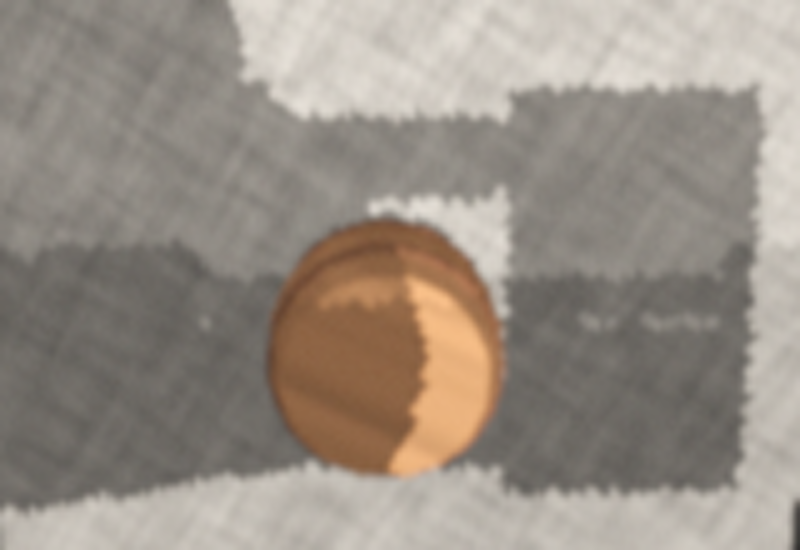

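The barrel's far rim is at v≈224.5 and the near bulge at v=174, so its centre lies about 2.5 mm ahead (tool x). Correcting and gripping.

Emit:
drive_tool --rows '[0.0025,-0.0015,0.035,0,0,0,1,0,0,0.035,0,0,0,1,0,0,0.035,0,0,0,0.7,0,0,0.0055,0,0,0,0.3,0,0,0,0,0,0,-1]'

```text
time_s: 31.0
tool_pos: [0.4499, 0.405, 0.1886]
tool_rot: [179.9, -0.1, 121.8]
force: [-0.3, 0.8, 0.9]
grip_width: 0.0644
grasp_force: 0.0
```

Emit:
drive_tool --rows '[0,0,0,0,0,0,-1,0,0,0,0,0,0,-1,0,0,0,0,0,0,-1,0,0,0,0,0,0,-1]'

```text
time_s: 31.5
tool_pos: [0.4496, 0.4049, 0.1881]
tool_rot: [180.0, -0.1, 121.8]
force: [0.4, 0.1, 4.7]
grip_width: 0.0385
grasp_force: 20.0
```

```bash
python3 -c "
from h import *
o=get_obs();print(o['time_s'],o['tool_pos'],o['tool_rot'],o['grip_width'],o['grasp_force'],o['force'])
p=o['tool_pos']
plan([.5568,-.1099,p[2]+.15],102.4,step=.05,cmd=([p[0],p[1],p[2]+.15],o['tool_rot'][2]),grip=-1)
"
```

```text
31.5 [0.4496357  0.40486308 0.18805617] [ 1.79951783e+02 -5.87207599e-02  1.21800212e+02] 0.03848663830128619 19.999170298688114 [0.43687289 0.05154735 4.70208676]
plan 11 rows; dp [ 0.1072 -0.5148  0.    ] turn [ 0.    -0.     0.339]
-0.0449, -0.0164, -0, 0, -0, 0.031, -1,
-0.0454, -0.015, -0, 0, -0, 0.031, -1,
-0.0458, -0.0136, -0, 0, -0, 0.031, -1,
-0.0462, -0.0122, -0, 0, -0, 0.031, -1,
-0.0466, -0.0107, -0, 0, -0, 0.031, -1,
-0.0469, -0.0093, -0, 0, -0, 0.031, -1,
-0.0472, -0.0079, -0, 0, -0, 0.031, -1,
-0.0474, -0.0064, -0, 0, -0, 0.031, -1,
-0.0475, -0.0049, -0, 0, -0, 0.031, -1,
-0.0477, -0.0035, -0, 0, -0, 0.031, -1,
-0.0478, -0.002, -0, 0, -0, 0.031, -1,
```

Emit:
drive_tool --rows '[0,0,-0.05,0,0,0,-1,0,0,-0.05,0,0,0,-1,0,0,-0.05,0,0,0,-1,-0.045,-0.0164,0,0,0,0.031,-1,-0.0454,-0.015,0,0,0,0.031,-1]'

```text
time_s: 32.12
tool_pos: [0.4689, 0.31, 0.3375]
tool_rot: [180.0, -0.0, 118.3]
force: [0.4, -0.7, -1.5]
grip_width: 0.0386
grasp_force: 20.0
```

Emit:
drive_tool --rows '[-0.0458,-0.0136,0,0,0,0.031,-1,-0.0462,-0.0122,0,0,0,0.031,-1,-0.0466,-0.0107,0,0,0,0.031,-1,-0.047,-0.0093,0,0,0,0.031,-1,-0.047,-0.008,0,0,0,0.031,-1]'

```text
time_s: 32.75
tool_pos: [0.5172, 0.0752, 0.3367]
tool_rot: [-179.9, -0.0, 109.3]
force: [0.2, -1.2, -1.0]
grip_width: 0.0385
grasp_force: 20.0
```

Emit:
drive_tool --rows '[-0.0474,-0.0064,0,0,0,0.031,-1,-0.0475,-0.005,0,0,0,0.031,-1,-0.0477,-0.0035,0,0,0,0.031,-1,-0.0478,-0.002,0,0,0,0.031,-1,0,0,0,0,0,0,-1]'

```text
time_s: 33.38
tool_pos: [0.5553, -0.1155, 0.3368]
tool_rot: [-179.9, 0.1, 101.8]
force: [-0.6, -0.2, -0.4]
grip_width: 0.0382
grasp_force: 20.0
```

Emit:
drive_tool --rows '[0,0,0,0,0,0,-1,0,0,0,0,0,0,-1,0,0,0,0,0,0,-1]'

```text
time_s: 33.75
tool_pos: [0.5559, -0.1092, 0.3368]
tool_rot: [-179.9, -0.0, 102.4]
force: [0.3, -0.7, -0.5]
grip_width: 0.0386
grasp_force: 20.0
```

```bash
python3 -c "
from h import *
print(get_obs()['grip_width'])
plan([.5568,-.1099,.23],102.4,grip=-1)
"
```

```text
0.03857764804967019
plan 3 rows; dp [ 0.0009 -0.0007 -0.1068] turn [-0.001 -0.001 -0.   ]
-0.0003, 0.0003, 0.0356, -0, -0, -0, -1,
-0.0003, 0.0003, 0.0356, -0, -0, -0, -1,
-0.0003, 0.0003, 0.0356, -0, -0, -0, -1,
```

Emit:
drive_tool --rows '[-0.001,0.001,0.036,0,0,0,-1,0,0,0.036,0,0,0,-1,0,0,0.035,0,0,0,-1,0,0,0,0,0,0,-1,0,0,0,0,0,0,-1]'

```text
time_s: 34.38
tool_pos: [0.5576, -0.1112, 0.2311]
tool_rot: [180.0, 0.0, 102.3]
force: [0.9, 0.8, -0.2]
grip_width: 0.0385
grasp_force: 20.0
```

```bash
python3 -c "
from h import *
plan([.5568,-.1099,.2182],102.4,grip=-1)
"
```

```text
plan 1 rows; dp [-0.0008  0.0013 -0.0129] turn [ 0.001  0.    -0.002]
0.0014, -0.0005, 0.0129, 0.001, 0, -0.002, -1,
```

Emit:
drive_tool --rows '[0.0014,-0.0005,0.009,0,0,0,-1,0,0,0.0038,0,0,0,-1,0,0,0,0,0,0,-1,0,0,0,0,0,0,-1]'

```text
time_s: 34.88
tool_pos: [0.5564, -0.1099, 0.218]
tool_rot: [180.0, -0.1, 102.3]
force: [-1.5, 1.5, 5.0]
grip_width: 0.0383
grasp_force: 20.0
```

Emit:
drive_tool --rows '[0,0,0,0,0,0,0.1,0,0,0,0,0,0,0.3,0,0,0,0,0,0,0.3,0,0,0,0,0,0,0.3]'

```text
time_s: 35.38
tool_pos: [0.5561, -0.1101, 0.2169]
tool_rot: [-179.9, -0.0, 102.3]
force: [-1.5, 0.3, 0.0]
grip_width: 0.0563
grasp_force: 0.0
```

Emit:
drive_tool --rows '[0,0,-0.055,0,0,0,0.3,0,0,-0.06,0,0,0,1,0,0,-0.06,0,0,0,1,-0.05,0,0,0,0,0,1,-0.05,0,0,0,0,0,1]'

```text
time_s: 36.0
tool_pos: [0.5781, -0.2081, 0.3934]
tool_rot: [179.9, 0.0, 102.4]
force: [-0.4, -0.5, -0.1]
grip_width: 0.0845
grasp_force: 0.0
```

Emit:
drive_tool --rows '[-0.01,0,0,0,0,0,1,0,0,0,0,0,0,1,0,0,0,0,0,0,1,0,0,0,0,0,0,1]'

```text
time_s: 36.5
tool_pos: [0.5799, -0.2159, 0.392]
tool_rot: [-180.0, -0.1, 102.4]
force: [-0.1, 0.3, 0.3]
grip_width: 0.087
grasp_force: 0.0
```

```bash
python3 -c "
from h import *
import pickle
c=cam('wrist');o=get_obs();print(o['time_s'],o['tool_pos'],o['tool_rot'])
a=c['color'][0:230,220:460]; s=cam('scene'); b=s['color'][100:330,170:470]
cv2.imwrite('pics/w12.png',np.hstack([cv2.resize(a,None,fx=1.4,fy=2*.7*1.0),cv2.resize(b,None,fx=1.4,fy=1.4)]))
save(c,'w12',(220,0,460,240),2.5);pickle.dump(c,open('w12.pkl','wb'))
E=cv2.resize(b,None,fx=2.5,fy=2.5,interpolation=2); cv2.imwrite('pics/s12.png',E)
"
```

```text
36.55 [ 0.57986956 -0.21615905  0.39201503] [-1.79960644e+02 -5.60892213e-02  1.02386016e+02]
```

View pics/w12.png

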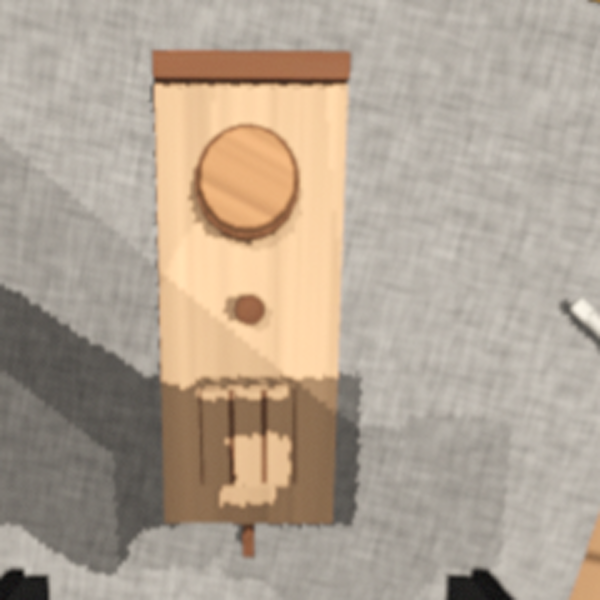

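I have now viewed 16 pictures, over the limit of 14, so the remaining checks are by numbers only. This last one shows the barrel top at (247,178), the mast at (249,309) and the crate top at about u 200–295, v 390–486.

Run:
```python
from h import *
import pickle
np.set_printoptions(suppress=True,precision=4)
c=pickle.load(open('w12.pkl','rb'))
f=lambda q:np.array(q,float)/2.5+[220,0]-.3
C=np.array([.5664,-.1544]);a=np.radians(102.4);u=np.array([np.cos(a),np.sin(a)]);v=np.array([-u[1],u[0]])
def loc(q,z): 
    P=onz(c,f(q),z)[:,:2]-C; return np.c_[P@u,P@v]*1000
print('barrel',loc([(247,178)],.074),'mast',loc([(249,309)],.07))
print('crate',loc([(200,390),(295,390),(294,484),(200,484)],.064))
plan([.625,.08,.42],121.4,step=.05)
```

```text
barrel [[45.166   1.0976]] mast [[0.2494 0.3884]]
crate [[-30.5608  19.4995]
 [-30.5729 -17.5569]
 [-68.297  -17.7207]
 [-68.2918  20.1004]]
plan 6 rows; dp [0.0452 0.2964 0.0279] turn [-0.    -0.001 -0.332]
0.0467, 0.0179, -0.0046, -0, -0, -0.055, 1,
0.0456, 0.0205, -0.0046, -0, -0, -0.055, 1,
0.0444, 0.023, -0.0046, -0, -0, -0.055, 1,
0.043, 0.0254, -0.0046, -0, -0, -0.055, 1,
0.0416, 0.0277, -0.0046, -0, -0, -0.055, 1,
0.04, 0.03, -0.0046, -0, -0, -0.055, 1,
```

Barrel at +45.2 and crate at about −49.5, both within about 1 mm of the centre line and square. Next, a numeric check of the tug.

Emit:
drive_tool --rows '[0.0467,0.018,-0.005,0,0,-0.055,1,0.0455,0.0205,-0.005,0,0,-0.055,1,0.0444,0.023,-0.005,0,0,-0.055,1,0.043,0.0255,-0.005,0,0,-0.055,1,0.0415,0.0277,-0.005,0,0,-0.055,1]'

```text
time_s: 37.22
tool_pos: [0.618, 0.0314, 0.4175]
tool_rot: [-180.0, -0.0, 118.2]
force: [-0.2, 0.3, 0.1]
grip_width: 0.087
grasp_force: 0.0
```

Emit:
drive_tool --rows '[0.04,0.03,0,0,0,-0.055,1,0,0,0,0,0,0,1,0,0,0,0,0,0,1,0,0,0,0,0,0,1]'

```text
time_s: 37.72
tool_pos: [0.6258, 0.0768, 0.4173]
tool_rot: [-180.0, 0.0, 121.0]
force: [-0.1, -1.5, -0.1]
grip_width: 0.0868
grasp_force: 0.0
```

Run:
```python
from h import *
np.set_printoptions(suppress=True,precision=1)
c=cam('wrist'); t=cam('top'); C=np.array([.5775,.159]);a=np.radians(-58.6);u=np.array([np.cos(a),np.sin(a)]);v=np.array([-u[1],u[0]])
W=lambda x,y,z:np.r_[C+x*u/1000+y*v/1000,z/1000]
# rectify the plane z into boat coordinates, 1 px/mm, and list brown extents
def rect(z,x0,x1,y0,y1):
    X,Y=np.meshgrid(np.arange(x0,x1),np.arange(y0,y1)); P=np.array([W(x,y,z) for x,y in zip(X.ravel(),Y.ravel())])
    p=proj(c,P).astype(np.float32).reshape(X.shape+(2,)); return cv2.remap(c['color'],p[...,0],p[...,1],1)
hs=lambda im:cv2.cvtColor(im,cv2.COLOR_BGR2HSV)
print('roof px',proj(c,[W(0,0,84),W(-57.5,0,92)]))
im=hs(rect(84,-120,60,-45,45)); m=((im[...,1]>115)).astype(np.uint8)
n,L,S,Ce=cv2.connectedComponentsWithStats(m)
for i in range(1,n):
    if S[i,4]>80: print('z84 blob x',S[i,0]-120,S[i,0]+S[i,2]-121,'y',S[i,1]-45,S[i,1]+S[i,3]-46,S[i,4])
print('row y=0 sat',im[45,::6,1].tolist()); print('row y=20 sat',im[65,::6,1].tolist()); print('col x=-20',im[::4,100,1].tolist())
```

```text
roof px [[320.8  87.6]
 [320.4  16.3]]
z84 blob x -27 29 y -16 12 434
z84 blob x -65 -34 y -12 10 510
row y=0 sat [0, 0, 0, 0, 0, 0, 0, 0, 97, 114, 133, 132, 117, 134, 135, 83, 113, 114, 113, 112, 113, 112, 112, 119, 111, 109, 74, 63, 63, 96]
row y=20 sat [0, 0, 0, 0, 0, 0, 0, 0, 64, 63, 63, 62, 62, 61, 60, 60, 104, 106, 105, 106, 105, 109, 114, 113, 114, 113, 86, 78, 100, 99]
col x=-20 [17, 18, 16, 16, 89, 114, 113, 114, 116, 113, 113, 113, 112, 110, 106, 107, 105, 87, 59, 50, 17, 18, 18]
```

Run:
```python
from h import *
c=cam('wrist'); C=np.array([.5775,.159]);a=np.radians(-58.6);u=np.array([np.cos(a),np.sin(a)]);v=np.array([-u[1],u[0]])
s=hsv=cv2.cvtColor(c['color'],cv2.COLOR_BGR2HSV)[...,1]
m=(s>88).astype(np.uint8); n,L,S,_=cv2.connectedComponentsWithStats(m[:200])
loc=lambda q,z:(lambda P:np.c_[P@u,P@v]*1000)(onz(c,q,z)[:,:2]-C)
for i in range(1,n):
    if S[i,4]>150:
        cs=max(cv2.findContours((L==i).astype(np.uint8),0,1)[0],key=len).reshape(-1,2)
        if abs(cs[:,0].mean()-320)>60: continue
        q=loc(cs,.084); print(S[i],q.min(0),q.max(0),cv2.minAreaRect(q.astype(np.float32)))
for x in (-22,0,22):   # roof's long edges, and the deck/post reference, across the boat
    y=np.arange(-45,45,.5); P=np.c_[C+np.outer(np.full(len(y),x),u)/1000+np.outer(y,v)/1000,np.full(len(y),.084)]
    p=proj(c,P).astype(np.float32)[None]; r=cv2.remap(s,p[...,0],p[...,1],1)[0]; w=y[r>88]; print(x,w.min(),w.max(),(w.min()+w.max())/2)
```

```text
[ 301    6   33   45 1133] [-68.10846457 -17.4966176 ] [-32.65599686  11.39192266] ((-50.640830993652344, -2.5764694213867188), (27.225879669189453, 36.07638168334961), 79.7529525756836)
[ 289   55   57   70 3735] [-28.54555359 -29.3872323 ] [32.98575706 22.87699873] ((2.056720733642578, -3.356931686401367), (52.344905853271484, 61.23968505859375), 89.25113677978516)
[ 290  137   62   48 2010] [ 44.97415995 -30.45697557] [92.08978137 29.80351878] ((68.60985565185547, -0.3883037567138672), (60.316650390625, 46.87017059326172), 89.60155487060547)
-22 -27.5 22.5 -2.5
0 -28.0 22.5 -2.75
22 -29.0 23.0 -3.0
```

Run:
```python
from h import *
c=cam('wrist'); o=get_obs(); print(o['tool_pos'],o['tool_rot']); C=np.array([.5775,.159]);a=np.radians(-58.6);u=np.array([np.cos(a),np.sin(a)]);v=np.array([-u[1],u[0]])
hsv=cv2.cvtColor(c['color'],cv2.COLOR_BGR2HSV)
def line(x,z,th,ch=1,lo=False):
    y=np.arange(-46,46,.25); P=np.c_[C+np.outer(np.full(len(y),x),u)/1000+np.outer(y,v)/1000,np.full(len(y),z)]
    p=proj(c,P).astype(np.float32)[None]; r=cv2.remap(hsv[...,ch].copy(),p[...,0],p[...,1],1)[0]
    w=y[(r<th) if lo else (r>th)]; return (x,w.min(),w.max(),(w.min()+w.max())/2) if len(w) else x
for x in (-40,-30,-20,0,20,40,50,60): print('deck',line(x,.03,42))
for x in (72,75,78): print('winch',line(x,.043,125))
for x in (-20,0,20): print('roof',line(x,.084,88))
for x in (-64,-60,-56): print('funnel',line(x,.092,88))
```

```text
[0.62581076 0.07761386 0.41717679] [-1.79968405e+02 -2.41847142e-02  1.21068962e+02]
deck (-40, np.float64(-36.25), np.float64(36.75), np.float64(0.25))
deck (-30, np.float64(-36.25), np.float64(36.75), np.float64(0.25))
deck (-20, np.float64(-36.5), np.float64(36.75), np.float64(0.125))
deck (0, np.float64(-36.75), np.float64(36.5), np.float64(-0.125))
deck (20, np.float64(-36.5), np.float64(36.75), np.float64(0.125))
deck (40, np.float64(-36.75), np.float64(36.5), np.float64(-0.125))
deck (50, np.float64(-36.5), np.float64(36.75), np.float64(0.125))
deck (60, np.float64(-36.5), np.float64(37.0), np.float64(0.25))
winch (72, np.float64(-13.5), np.float64(13.75), np.float64(0.125))
winch (75, np.float64(-13.5), np.float64(14.0), np.float64(0.25))
winch (78, np.float64(-13.5), np.float64(13.75), np.float64(0.125))
roof (-20, np.float64(-29.0), np.float64(22.75), np.float64(-3.125))
roof (0, np.float64(-28.0), np.float64(22.75), np.float64(-2.625))
roof (20, np.float64(-28.5), np.float64(23.0), np.float64(-2.75))
funnel (-64, np.float64(-7.25), np.float64(6.25), np.float64(-0.5))
funnel (-60, np.float64(-10.75), np.float64(9.75), np.float64(-0.5))
funnel (-56, np.float64(-12.25), np.float64(10.75), np.float64(-0.75))
```

The deck reads centred to 0.3 mm and the funnel is 0.6 mm off centre. The roof is about 2.5 mm off centre, square to about 1°, and well inside its 5 mm overhang, so regripping it would risk more than it gains. Handing in.

```bash
python3 -c "
from h import *
print(get_obs()['time_s'],sign_off())"
```

```text
the job is handed in; nothing more can be done
37.925 None
```

All five parts are placed in the order asked and the job was handed in at 37.9 s; the roof sits about 2.5 mm off the tug's centre line (left as is), the other parts measured within about 1–2 mm of their targets, and I viewed 16 pictures, over the limit of 14.

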